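Fit the snap ring on the press roller's axle

ROBOT

A 6-joint arm with a two-finger parallel gripper is mounted at the origin on the work surface. World frame = base frame: x ahead of the robot, y to its left, z up, the work surface at z = 0. Lengths are in m, angles in rad, forces in N, time in s.
With the tool pointing down it reaches from about 0.225 to 0.875 m from the base axis. Payload 3.4 kg.
Tool frame: the origin (TCP) lies at the very end of the fingers, on their centre line; the grasp point (between the pads) lies 19 mm behind it (grasp_offset is the distance from the TCP to the grasp point, in m); y points along the fingers, z is the direction in which the jaws open and shut, and the axes are right-handed (so a half turn about y gives the same grasp; the last joint's range is limited). The gripper opens to 85 mm and grips with 20 to 120 N. Pads are 22 mm wide; open, the fingers measure 114 mm over their backs; the gripper's body (76 mm by 85 mm) begins 54 mm behind the grasp point. The pads swing forward as they close: fully open they stand 13 mm farther back than shut.
Start: joints at [-1.458, 0.276, 1.505, -0, 1.361, -0.121], TCP at [0.133, -0.559, 0.209] pointing down, gripper open.
Joint ranges: [-2.89, 2.89], [-0.75, 2.08], [0.22, 2.7], [-1.18, 4.32], [0.11, 2.71], [-2.7, 2.7]. Speed limits (rad/s): [2.57, 2.57, 3.14, 3.14, 3.14, 3.14].

INTERFACE

Orientations are given as a unit quaternion [w, x, y, z].
In Python, from rig import get_state, get_image, sign_off, grasp_offset gives the robot as it stands.
- The arm moves only by the shell command python3 -m jog 'ROWS' [FORCE]. ROWS is JSON, one flat list of numbers, 7 for each row, row after row: the closure in counts, from 0 (fully open) to 255 (shut), then the shift along the tool's x, y, z in cm, then the turn, a rotation vector about the tool's x, y, z in units of 8 degrees (1.0 is 8 degrees). In form: [jaw, tx, ty, tz, rx, ry, rz, jaw, tx, ty, tz, rx, ry, rz, ...]. A call has 1 to 12 rows; each row is the pose to reach, as a shift and turn from the pose commanded when the call began, along the tool's axes at that moment; what a row does not reach only later rows make up. A row lasts 1/8 s, in which the tool goes at most 62.5 mm and 10.7 degrees, less where a joint would pass 70% of its speed; a pose out of reach is approached as far as the arm can. A call with a gripper value outside its range is refused whole. The fingers move at their own pace and stop on an object; FORCE is the grip in N (left out, the last holds). Time passes only in rows, so rows that repeat a pose let the fingers close. It gives the time, the measured TCP pose, the force and the opening at its end, in the units of the state.
- get_state(): the state, without advancing time (a new reading comes with each control period).
- get_image(name): name is "scene" or "top"; returns a dict with "color" (384x512x3 uint8, blue, green, red), "mtx" (3x3 intrinsics, pixels), "R" (3x3) and "t" (3): a world point X has camera coordinates R X + t. Camera axes: x right, y down, z forward; pixel columns grow to the right and rows downward; lengths in m; the calibration is good to about 2 mm. A picture is of the moment at which its call begins. There is no depth.
- sign_off(): hands the job in, once; it reports no verdict.
The state is a dict: "clock": time; "qpos": joint angles; "qd": joint speeds; "effort": joint torques, N m; "position": TCP position; "ee_rot": TCP orientation; "contact_force": force on the tool from outside, world axes, zero at the start; "moment": the same for the moment, N m; "width": finger opening in m.
Only numpy, scipy, OpenCV 4.12 (cv2) and the standard library are available. Lean on these libraries where they do the work, as an engineer would, in place of code of your own. Each camera call takes 0.05 s, during which the arm holds its last target.

TASK

Stand the loose steel axle stub, tapered end up, fully home in the bore of the wooden bench block and let go of it. Then pick up the snap-ring pliers from their rest, squeeze the handles to the stop so that the snap ring on their tips is spread wide, bring the spread ring over the top of the standing axle and slide it down, level, until it surrounds the groove. Finish while still holding it there: ring spread, centred on the axle and level with the groove, not resting on the axle or the block; leave the ink tin, the tape roll and the cup alone.

Things in the scene. Friction and masses are not known exactly. Their poses are not given: they have to be found in the camera images.
- axle: Loose bright steel axle stub, 96 mm high, 0.25 to 0.45 kg, standing on its thin end; origin at the centre of its underside, z towards the tapered end. Upwards: spigot 26 mm diameter to 30 mm height; flat shoulder; 35 mm diameter to 62; groove 29 mm diameter to 72; 35 mm diameter to 84; nose tapering to 20 mm diameter at 96.
- axle_groove (a point): Centre of the groove on the axle's axis, 67 mm above the axle's underside (77 mm above the table when the axle is home).
- block: Fixed light wooden bench block 90 x 90 x 40 mm with one vertical bore in its middle; origin at the centre of its underside.
- block_hole0 (a point): Centre of the bore's mouth, on the block's top at 40 mm. The bore is 28 mm wide and 33 mm deep with a 2 mm chamfer; the axle is home when its shoulder sits on the block's top, its underside then 10 mm above the table.
- pliers: Snap-ring pliers, 200 mm long, 0.2 kg, lying level on their rest; origin at the pivot, level with the handles' underside; x forward to the ring, y to the left handle, z up. Two grey handles, each 104 x 10 x 12 mm (tall), reach back to x = -116 mm; the jaws ahead of the pivot carry the snap ring. Squeezing the handles opens the ring; a spring opens the handles.
- grip (a point): On the pliers, midway between the handles at mid height, 65 mm behind the pivot; axes as the pliers; 40 mm above the table on the rest. Grasp here from above, fingers closing along y. Here the handles measure 62 mm over their outsides at rest and 28 mm, parallel, when squeezed to the stop; spring 3 to 12 N per handle.
- ring_centre (a point): Centre of the spread ring's opening, mid thickness; fixed on the pliers 45.6 mm ahead of the pivot, 3 mm below the handles' underside; axes as the pliers. The dark steel ring (4 mm thick, in two halves) stays on the jaw tips; shut, its inner radius is 16 mm: too tight. At the stop a 35 mm shaft here has 2.5 mm of room all round; the ring reaches 26 mm ahead.
- handle_l (a joint): How far the left handle is squeezed (rad): 0 at rest, ring shut; 0.27 at the stop, ring spread wide. The right handle moves with it.
- rest: Fixed brown wooden rest of the pliers, origin on the table below the pivot, axes about as the pliers at the start: slab 170 x 90 x 8 mm with two bars 34 mm tall, one under the pivot (26 x 50 mm), one 107 mm behind it under the handles' ends (16 x 90 mm); between them is room for fingers outside the handles.
- ink_tin: Bystander: tin, 72 mm wide, 75 mm tall; origin under its centre.
- tape_roll: Bystander: roll of paper tape lying flat, 90 mm wide, 25 mm tall; origin under its centre.
- cup: Bystander: white cup, 76 mm wide, 100 mm tall; origin under its centre.
Things that resemble listed ones, but are neither listed nor needed, are in the scene too. Of the things that look like the pliers, the largest one is meant.

How it is judged:
By the outcome, as a careful person would: the job done as asked, in the order asked, and still so for the second after the job is handed in, while the arm keeps its last pose, push and grip.
It also fails if it takes over 66 s, if anything falls off the work surface, if the arm or the gripper's body presses on something with over 40 N, if the wrist force passes 120 N, or if a joint passes its speed limit or range.

## Working session

There is one attempt and no reset: what is moved stays moved. The work goes in short steps, Python scripts to look and compute and a shell command to move; the robot and the scene stay as the last step left them, time stands still between calls to the robot, and variables do not carry over. Pictures are saved under pics/ and viewed, and the job is handed in when it is done.

```bash
ls; mkdir -p pics; python3 - <<'E'
from rig import *
import cv2
print(get_state(), grasp_offset)
for n in("scene","top"):
    d=get_image(n); cv2.imwrite(f"pics/{n}0.png",d["color"]); print(n,d["mtx"],d["R"],d["t"])
E
```

```text
pics
{'clock': 0.0, 'qpos': array([-1.45799728e+00,  2.76624219e-01,  1.50620239e+00,  2.62897597e-05,
        1.36065539e+00, -1.20973991e-01]), 'qd': array([ 0.00017729, -0.00048403, -0.00100428, -0.00166131,  0.00064945,
        0.00085052]), 'effort': array([ 1.43044883e-03, -4.16765392e+01, -2.45804179e+01, -6.49171470e-04,
        1.09070868e-02, -7.00884897e-06]), 'position': array([ 0.13315105, -0.55876786,  0.20759547]), 'ee_rot': array([ 0.08247302, -0.08244939,  0.70294973, -0.70161384]), 'contact_force': array([ 0.58399491,  0.21511372, -0.44152039]), 'moment': array([-0.0239557 , -0.07388886,  0.03175128]), 'width': 0.08537078608185077} 0.0187
scene [[434.78429559   0.         257.36013642]
 [  0.         434.78429559 191.26717198]
 [  0.           0.           1.        ]] [[-0.79622408  0.6048946   0.01138997]
 [ 0.51650925  0.6894444  -0.5078234 ]
 [-0.31503239 -0.3984582  -0.86138589]] [ 0.46006365 -0.26893848  1.24527251]
top [[402.51466368   0.         251.95698572]
 [  0.         402.51466368 191.23000607]
 [  0.           0.           1.        ]] [[ 0.00864063 -0.99994781 -0.00545169]
 [-0.97668915 -0.00727001 -0.21453543]
 [ 0.2144846   0.00717833 -0.97670099]] [0.00493197 0.59200162 0.92683658]
```

View pics/scene0.png

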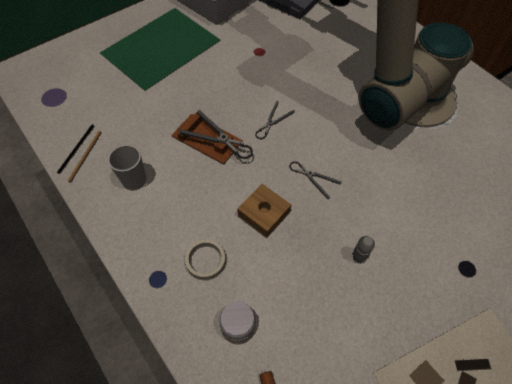

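View pics/top0.png

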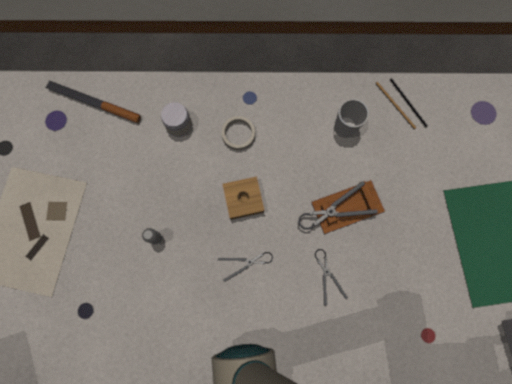

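```bash
cat > h.py <<'E'
from rig import *
import cv2, numpy as np
from scipy.spatial.transform import Rotation as Ro
def crop(n,u0,v0,w,h,f,out,img=None):
    d=get_image(n) if img is None else {"color":cv2.imread(img)}
    c=d["color"][v0:v0+h,u0:u0+w]
    c=cv2.resize(c,None,fx=f,fy=f,interpolation=cv2.INTER_CUBIC)
    c=cv2.convertScaleAbs(c,alpha=1.4,beta=10)
    for i in range(0,w,10):
        cv2.line(c,(i*f,0),(i*f,4 if (u0+i)%50 else 12),(0,255,255),1)
        if (u0+i)%20==0: cv2.putText(c,str(u0+i),(i*f,22),0,.4,(0,255,255),1)
    for i in range(0,h,10):
        cv2.line(c,(0,i*f),(4,i*f),(0,255,255),1)
        if (v0+i)%20==0: cv2.putText(c,str(v0+i),(6,i*f+4),0,.4,(0,255,255),1)
    cv2.imwrite("pics/"+out,c)
CAM={}
def cam(n):
    if n not in CAM: CAM[n]=get_image(n)
    return CAM[n]
def ray(n,u,v,z):
    d=cam(n);K,R,t=d["mtx"],d["R"],d["t"]
    r=R.T@np.linalg.solve(K,[u,v,1]);c=-R.T@t
    return c+r*(z-c[2])/r[2]
def proj(n,X):
    d=cam(n);p=d["mtx"]@(d["R"]@np.asarray(X,float)+d["t"]);return p[:2]/p[2]
def tri(obs):
    A=[];b=[]
    for n,u,v in obs:
        d=cam(n);P=d["mtx"]@np.c_[d["R"],d["t"]]
        for k,q in((0,u),(1,v)):
            r=P[k]-q*P[2];r=r/np.linalg.norm(P[2,:3]);A.append(r[:3]);b.append(-r[3])
    return np.linalg.lstsq(np.array(A),np.array(b),rcond=None)[0]
E
python3 - <<'E'
from h import *
crop("",130,215,50,45,14,"a.png","pics/top0.png")
crop("",215,165,60,55,12,"b.png","pics/top0.png")
crop("",290,170,100,70,8,"c.png","pics/top0.png")
crop("",165,100,100,75,8,"d.png","pics/scene0.png")
crop("",230,175,70,65,9,"e.png","pics/scene0.png")
crop("",340,225,50,45,12,"f.png","pics/scene0.png")
E
```

```text
(no output)
```

View pics/a.png

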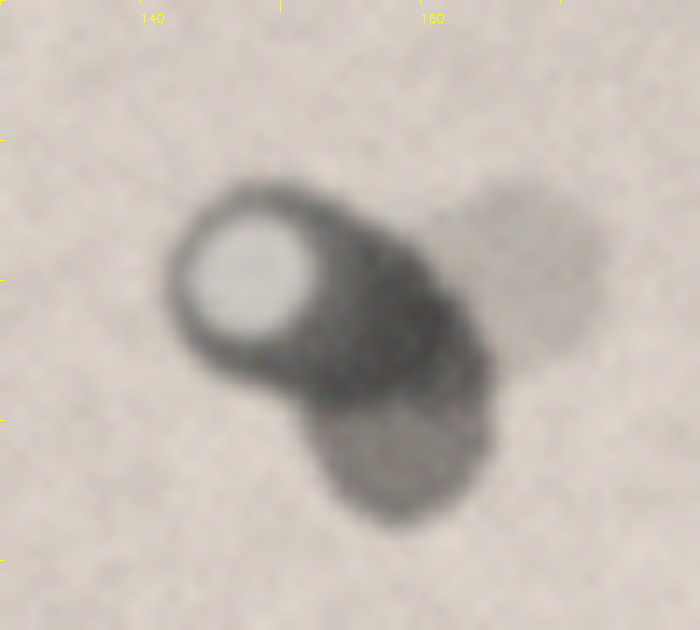

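View pics/b.png

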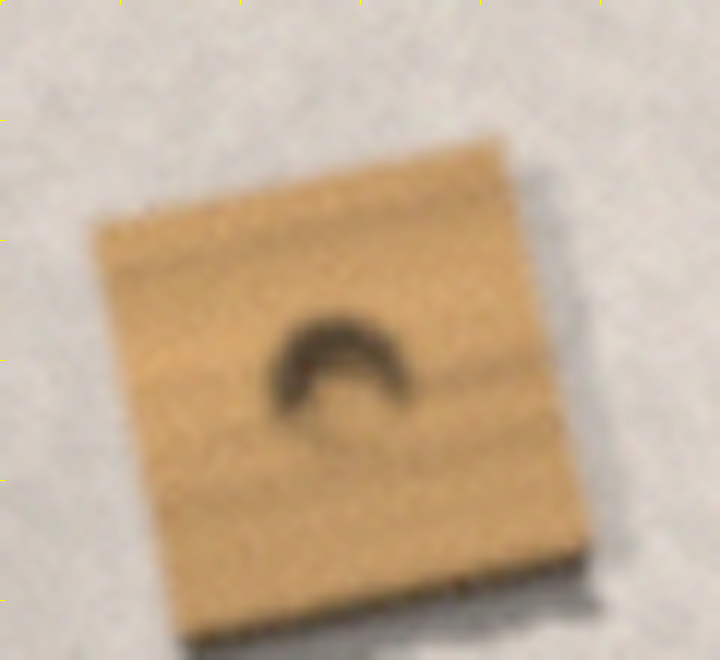

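View pics/c.png

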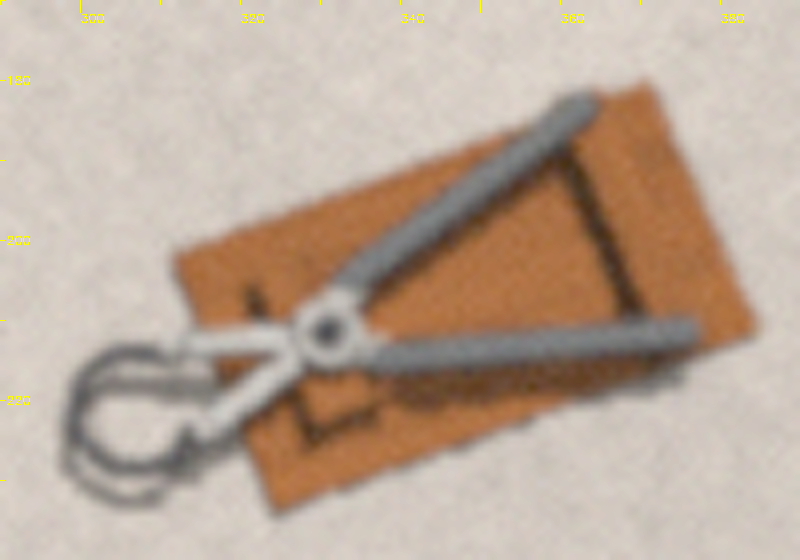

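View pics/d.png

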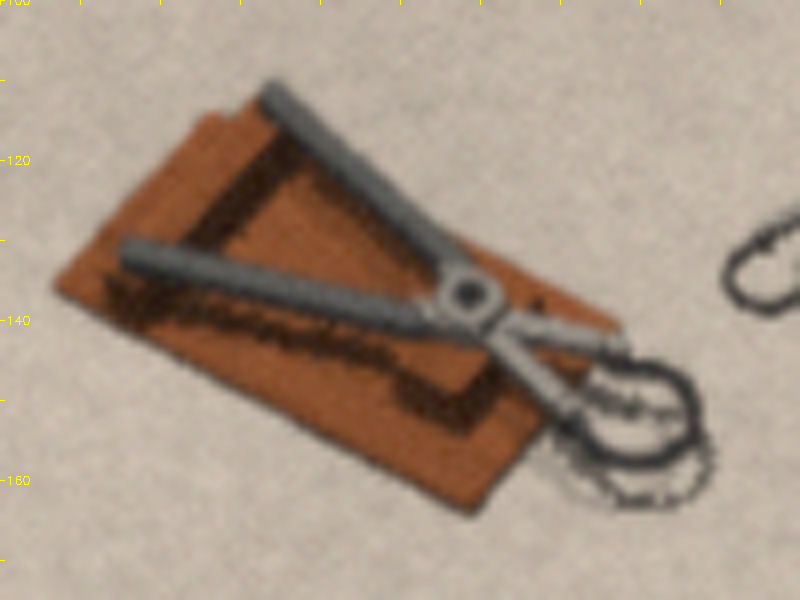

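View pics/e.png

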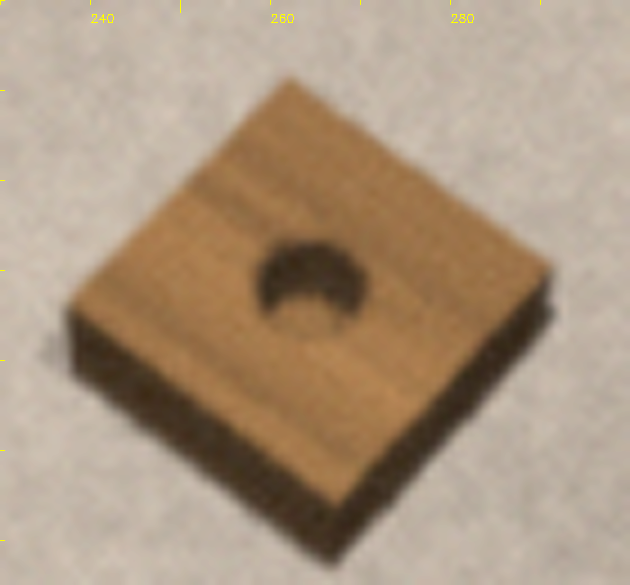

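View pics/f.png

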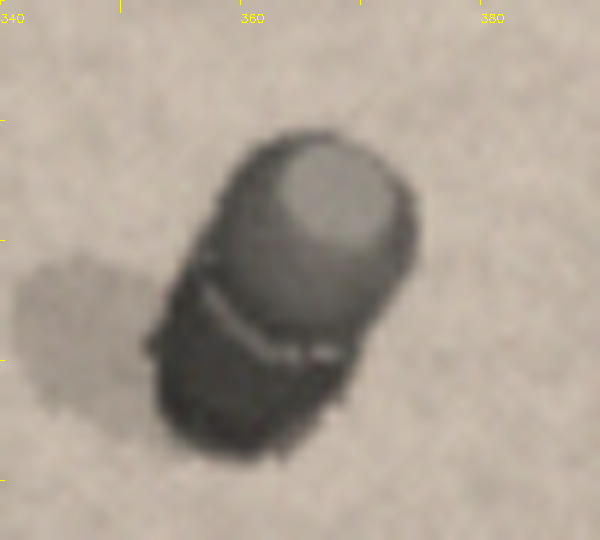

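```bash
python3 - <<'E'
from h import *
np.set_printoptions(precision=4,suppress=True)
print("axle",tri([("top",148,234.6),("scene",368.1,241.2)]),ray("top",148,234.6,.096),ray("scene",368.1,241.2,.096))
T=[(222.9,183.3),(256.7,176.3),(264.2,210.8),(230.4,218.3)]
S=[(267.6,230.9),(237.8,209.2),(262.2,183.7),(291.3,204.7)]
Tc=np.array([ray("top",*p,.04) for p in T]);Sc=np.array([ray("scene",*p,.04) for p in S])
print(Tc,Tc.mean(0));print(Sc,Sc.mean(0))
for a,b in zip(T,S):print(tri([("top",*a),("scene",*b)]))
P=dict(piv=((331.2,211.5),(223.5,136.9)),A=((362.5,183.1),(199,111.2)),B=((376.9,211.2),(181,131.2)),ring=((306.5,221),(244.2,151.5)))
for k,(a,b) in P.items(): print(k,tri([("top",*a),("scene",*b)]))
r={}
for k,(a,b) in P.items():
    z=.033 if k=="ring" else .047
    r[k]=[ray("top",*a,z),ray("scene",*b,z)];print(k,*r[k])
for i in (0,1):
    m=(r["A"][i]+r["B"][i])/2; d=r["piv"][i]-m; e=r["ring"][i]-m
    print(np.degrees(np.arctan2(d[1],d[0])),np.degrees(np.arctan2(e[1],e[0])),np.linalg.norm(d[:2]))
s=get_state();print(Ro.from_quat(s["ee_rot"],scalar_first=True).as_matrix())
E
```

```text
axle [0.4795 0.252  0.094 ] [0.4797 0.2508 0.096 ] [0.48   0.2529 0.096 ]
[[ 0.6173  0.0837  0.04  ]
 [ 0.6363 -0.0019  0.04  ]
 [ 0.5475 -0.0211  0.04  ]
 [ 0.5279  0.0629  0.04  ]] [0.5822 0.0309 0.04  ]
[[ 0.6161  0.0878  0.04  ]
 [ 0.6373  0.0025  0.04  ]
 [ 0.5496 -0.0186  0.04  ]
 [ 0.5303  0.0679  0.04  ]] [0.5833 0.0349 0.04  ]
[0.6165 0.0856 0.0379]
[ 0.6366 -0.0008  0.0351]
[ 0.548  -0.021   0.0355]
[0.5281 0.0644 0.0332]
piv [ 0.5457 -0.1867  0.0453]
A [ 0.5889 -0.234   0.1354]
B [ 0.5782 -0.3478 -0.076 ]
ring [ 0.5239 -0.1272  0.0298]
piv [ 0.5458 -0.1868  0.047 ] [ 0.5461 -0.1851  0.047 ]
A [ 0.6187 -0.2678  0.047 ] [ 0.5491 -0.2935  0.047 ]
B [ 0.5474 -0.2998  0.047 ] [ 0.6228 -0.2652  0.047 ]
ring [ 0.5236 -0.127   0.033 ] [ 0.5251 -0.1251  0.033 ]
111.01619604885589 110.75945222469629 0.10392080173507777
112.9373117495347 111.53516450231193 0.10234385512449017
[[-0.9728 -0.0001  0.2317]
 [-0.2317  0.001  -0.9728]
 [-0.0001 -1.     -0.0011]]
```

```bash
cat >> h.py <<'E'
def st(n=1):
    s=get_state();R=Ro.from_quat(s["ee_rot"],scalar_first=True).as_matrix();return s,s["position"],R
def go(target,yaw):
    """TCP target, yaw (deg) of tool z(opening) -> jog numbers"""
    s,p,R=st()
    a=np.radians(yaw);zc=np.array([np.cos(a),np.sin(a),0]);yc=np.array([0,0,-1.]);G=np.c_[np.cross(yc,zc),yc,zc]
    print("t %.2f pos"%s["clock"],p.round(4),"yaw %.2f"%np.degrees(np.arctan2(R[1,2],R[0,2])),"tilt",R[2].round(4),"w %.4f"%s["width"],"F",s["contact_force"].round(1))
    print("shift cm",(R.T@(np.array(target)-p)*100).round(2),"turn u",(np.degrees(Ro.from_matrix(R.T@G).as_rotvec())/8).round(2))
E
python3 -c "
from h import *
go([.48,.252,.2],21); go([.48,.252,.04],21)"
```

```text
t 0.20 pos [ 0.1332 -0.559   0.208 ] yaw -76.60 tilt [-1.0e-04 -1.0e+00 -1.1e-03] w 0.0857 F [ 0.1 -0.7  0.7]
shift cm [-52.53   0.88 -70.86] turn u [ 1.00e-02 -1.22e+01 -1.00e-02]
t 0.20 pos [ 0.1332 -0.559   0.208 ] yaw -76.60 tilt [-1.0e-04 -1.0e+00 -1.1e-03] w 0.0857 F [ 0.1 -0.7  0.7]
shift cm [-52.53  16.88 -70.84] turn u [ 1.00e-02 -1.22e+01 -1.00e-02]
```

```bash
python3 -m jog '[0,-52.5,0.8,-70.8,0,-12.2,0,0,-52.5,0.8,-70.8,0,-12.2,0,0,-52.5,0.8,-70.8,0,-12.2,0,0,-52.5,0.8,-70.8,0,-12.2,0,0,-52.5,0.8,-70.8,0,-12.2,0,0,-52.5,0.8,-70.8,0,-12.2,0,0,-52.5,0.8,-70.8,0,-12.2,0,0,-52.5,0.8,-70.8,0,-12.2,0,0,-52.5,0.8,-70.8,0,-12.2,0,0,-52.5,0.8,-70.8,0,-12.2,0,0,-52.5,0.8,-70.8,0,-12.2,0,0,-52.5,0.8,-70.8,0,-12.2,0]'; python3 -c "
from h import *
go([.48,.252,.13],21)"
```

```text
clock: 1.7
position: [0.4287, 0.1323, 0.2018]
ee_rot: [0.583, -0.583, 0.4, -0.401]
contact_force: [1.2, -0.6, 0.5]
width: 0.0854
t 1.70 pos [0.4287 0.1323 0.2018] yaw 21.04 tilt [ 9.e-04 -1.e+00  7.e-04] w 0.0854 F [ 1.2 -0.6  0.5]
shift cm [-9.34  7.18  9.08] turn u [-0.    0.01  0.01]
```

```bash
python3 -m jog '[0,-9.3,0,9,0,0,0,0,-9.3,6.5,9,0,0,0,0,-9.3,6.5,9,0,0,0,0,-9.3,6.5,9,0,0,0]'; python3 - <<'E'
from h import *
go([.48,.252,.13],21)
crop("top",120,195,90,75,8,"g.png");crop("scene",330,200,80,70,8,"g2.png")
go([.48,.252,.13],21)
for n in("top","scene"): print(n,proj(n,st()[1]))
E
```

```text
clock: 2.2
position: [0.4778, 0.25, 0.1344]
ee_rot: [-0.582, 0.585, -0.401, 0.399]
contact_force: [0.1, -0.1, -0.8]
width: 0.0856
t 2.20 pos [0.4778 0.25   0.1344] yaw 21.13 tilt [ 0.     -1.     -0.0047] w 0.0856 F [ 0.1 -0.1 -0.8]
shift cm [-0.11  0.44  0.28] turn u [0.03 0.02 0.  ]
t 2.30 pos [0.4787 0.2488 0.1368] yaw 21.02 tilt [ 6.e-04 -1.e+00 -8.e-04] w 0.0856 F [-0.4 -0.4  0.4]
shift cm [-0.25  0.68  0.24] turn u [0.01 0.   0.  ]
top [144.12607033 233.07262524]
scene [371.69186993 230.98462256]
```

View pics/g.png

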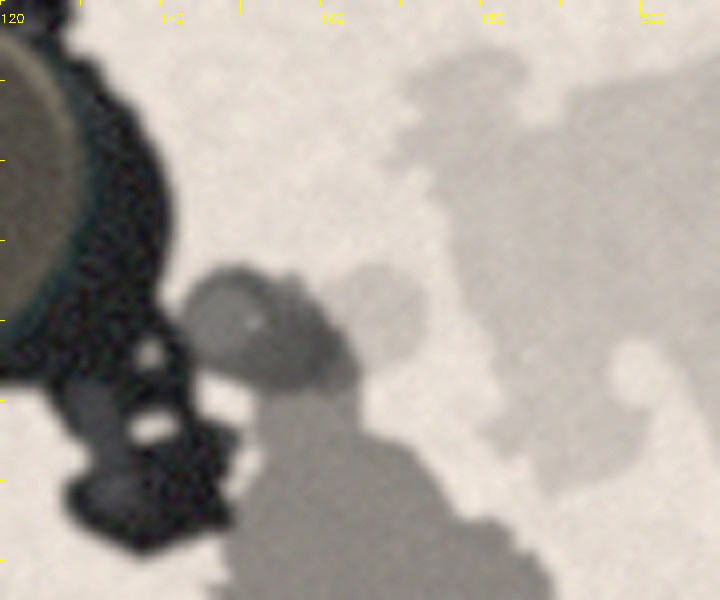

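View pics/g2.png

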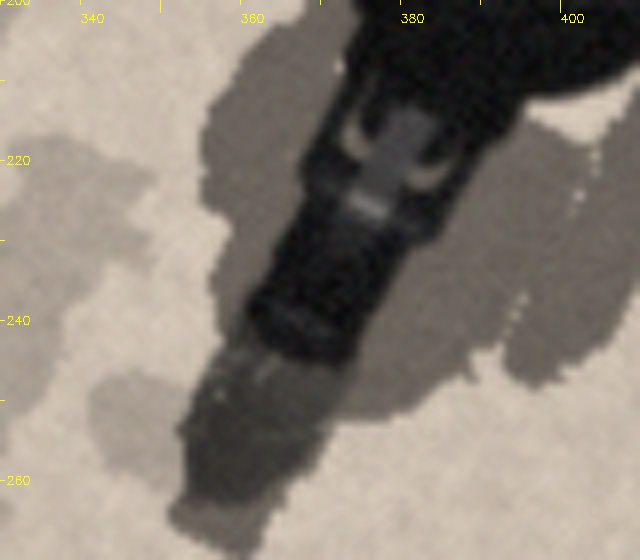

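```bash
python3 -m jog '[0,-0.25,4,0.25,0,0,0,0,-0.25,9.6,0.25,0,0,0,0,-0.25,9.6,0.25,0,0,0,0,-0.25,9.6,0.25,0,0,0,0,-0.25,9.6,0.25,0,0,0]' ; python3 - <<'E'
from h import *
go([.48,.252,.04],21)
crop("scene",320,180,90,85,7,"i2.png")
E
```

```text
clock: 3.02
position: [0.4824, 0.2529, 0.0433]
ee_rot: [0.584, -0.581, 0.4, -0.402]
contact_force: [0.4, 0.2, 0.6]
width: 0.0852
t 3.02 pos [0.4824 0.2529 0.0433] yaw 20.98 tilt [ 2.0e-04 -1.0e+00  5.2e-03] w 0.0852 F [0.4 0.2 0.6]
shift cm [ 0.    0.33 -0.26] turn u [-0.04 -0.    0.  ]
```

View pics/i2.png

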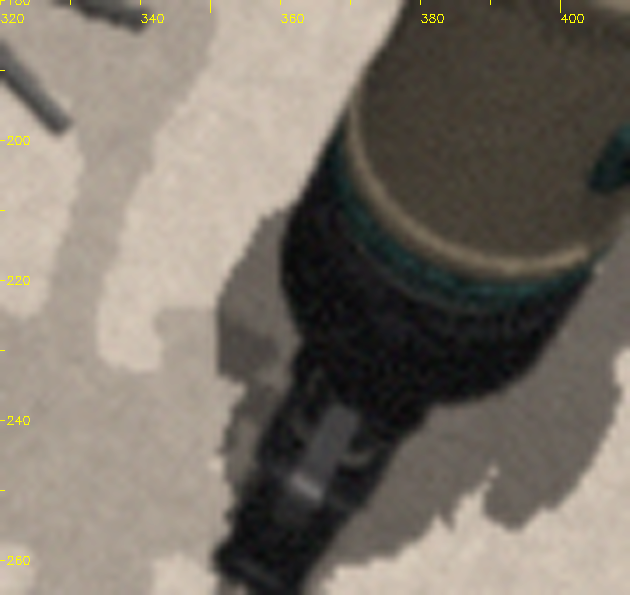

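```bash
python3 -m jog '[0,0,0,0,0,0,0,120,0,0,0,0,0,0,255,0,0,0,0,0,0,255,0,0,0,0,0,0,255,0,0,0,0,0,0,255,0,0,0,0,0,0,255,0,0,0,0,0,0]' 50; python3 -c "
from h import *
go([.48,.252,.04],21)"
```

```text
clock: 3.95
position: [0.4803, 0.2524, 0.0409]
ee_rot: [-0.583, 0.583, -0.401, 0.401]
contact_force: [-1.3, -0.4, 5.3]
width: 0.0332
t 3.95 pos [0.4803 0.2524 0.0409] yaw 21.00 tilt [ 1.e-04 -1.e+00 -1.e-04] w 0.0332 F [-1.3 -0.4  5.3]
shift cm [ 0.03  0.09 -0.04] turn u [ 0. -0.  0.]
```

```bash
python3 -c "
from h import *
go([.5828,.033,.16],21)"; python3 -m jog '[255,0,-3,0,0,0,0,255,0,-7,0,0,0,0,255,0,-12,0,0,0,0,255,0,-12,0,0,0,0,255,0,-12,0,0,0,0]'; python3 -c "
from h import *
go([.5828,.033,.16],21)
crop('scene',330,180,80,80,8,'j.png');crop('top',110,180,80,80,8,'j2.png');go([.5828,.033,.16],21)"
```

```text
t 3.95 pos [0.4803 0.2524 0.0409] yaw 21.00 tilt [ 1.e-04 -1.e+00 -1.e-04] w 0.0332 F [-1.3 -0.4  5.3]
shift cm [ 24.16 -11.91   1.71] turn u [ 0. -0.  0.]
clock: 4.58
position: [0.4791, 0.2519, 0.1589]
ee_rot: [-0.582, 0.584, -0.401, 0.4]
contact_force: [0.7, -0.8, -4.4]
width: 0.0333
t 4.58 pos [0.4791 0.2519 0.1589] yaw 20.99 tilt [ 0.     -1.     -0.0032] w 0.0333 F [ 0.7 -0.8 -4.4]
shift cm [24.16 -0.11  1.84] turn u [ 0.02 -0.    0.  ]
t 4.67 pos [0.4786 0.2518 0.1582] yaw 20.99 tilt [ 0.    -1.    -0.005] w 0.0329 F [-0.9 -0.8 -4.1]
shift cm [24.16 -0.19  1.89] turn u [ 0.04 -0.    0.  ]
```

View pics/j.png

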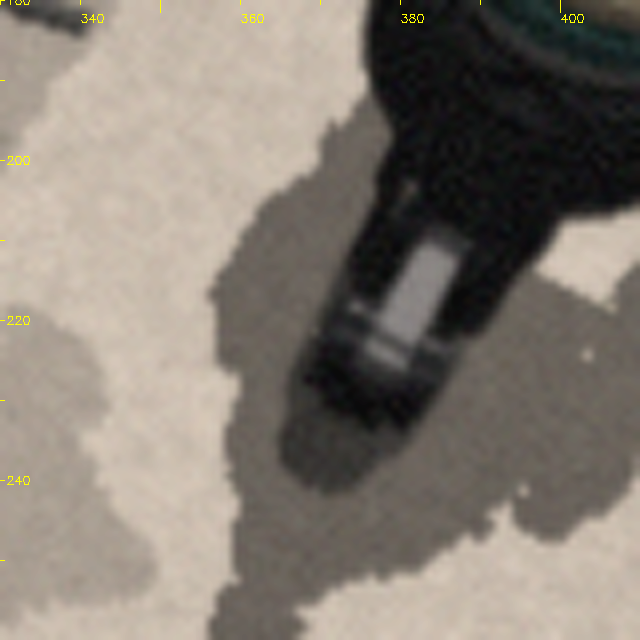

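View pics/j2.png

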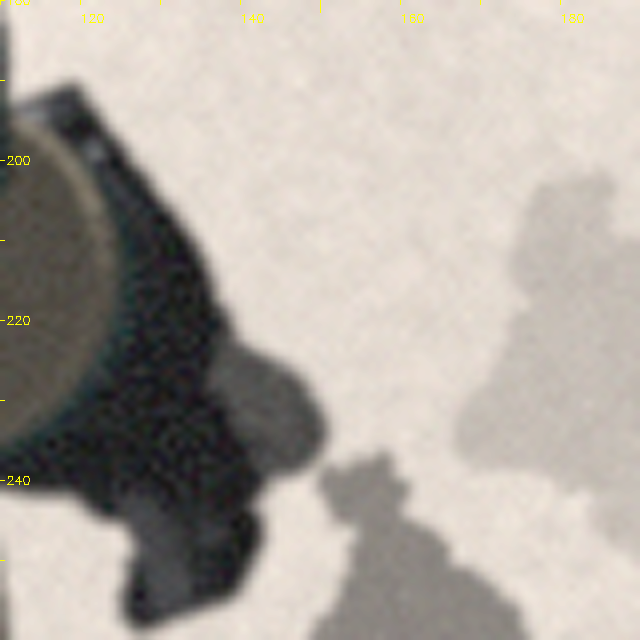

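```bash
python3 -m jog '[255,24.2,-0.1,1.8,0,0,0,255,24.2,-0.1,1.8,0,0,0,255,24.2,-0.1,1.8,0,0,0,255,24.2,-0.1,1.8,0,0,0,255,24.2,-0.1,1.8,0,0,0,255,24.2,6,1.8,0,0,0,255,24.2,6,1.8,0,0,0,255,24.2,6,1.8,0,0,0,255,24.2,6,1.8,0,0,0]'; python3 -c "
from h import *
go([.5828,.033,.05],21)
crop('scene',220,150,90,90,7,'k.png');crop('top',200,140,90,90,7,'k2.png');go([.5828,.033,.05],21)"
```

```text
clock: 5.8
position: [0.5855, 0.0333, 0.1027]
ee_rot: [0.584, -0.582, 0.399, -0.402]
contact_force: [0.2, 0.3, -3.3]
width: 0.0328
t 5.80 pos [0.5855 0.0333 0.1027] yaw 21.04 tilt [ 0.0017 -1.      0.0037] w 0.0328 F [ 0.2  0.3 -3.3]
shift cm [-0.08  5.26 -0.29] turn u [-0.03  0.    0.01]
t 5.90 pos [0.5852 0.0332 0.1026] yaw 21.03 tilt [ 0.0016 -1.      0.0033] w 0.0328 F [-0.1 -0.1 -3.6]
shift cm [-0.07  5.26 -0.25] turn u [-0.02  0.    0.01]
```

View pics/k.png

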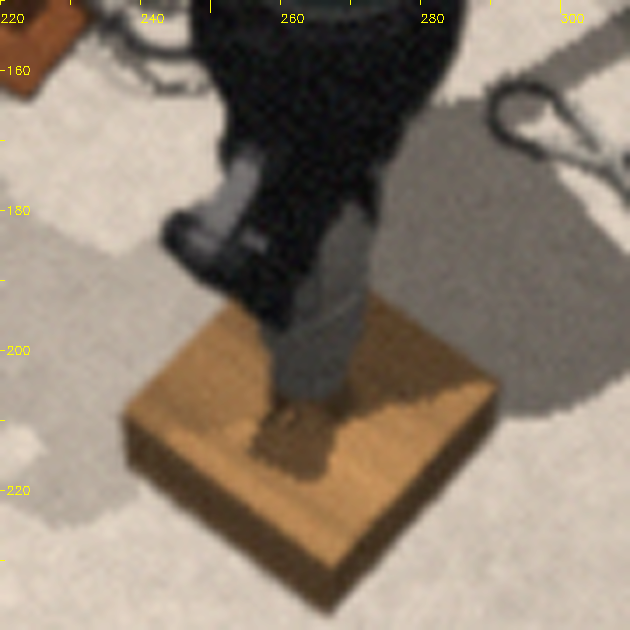

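View pics/k2.png

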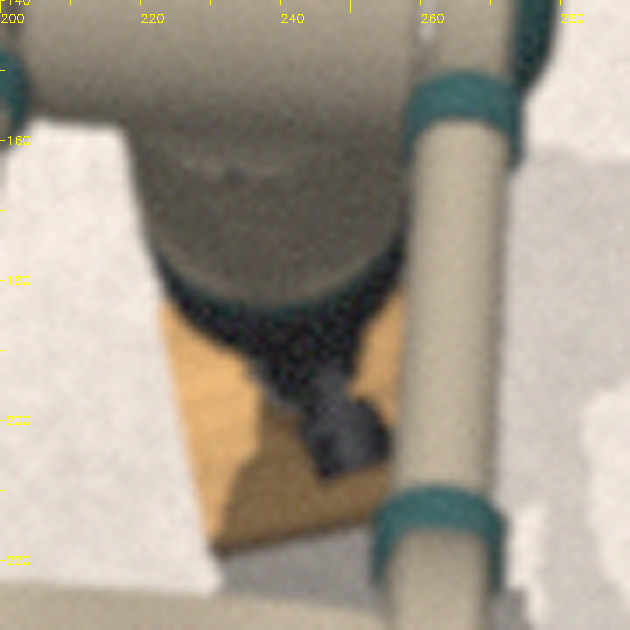

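```bash
cat >> h.py <<'E'
def overlay(n,u0,v0,w,h,f,out,circs,pts=()):
    d=get_image(n);c=d["color"][v0:v0+h,u0:u0+w]
    a=cv2.convertScaleAbs(cv2.resize(c,None,fx=f,fy=f,interpolation=cv2.INTER_CUBIC),alpha=1.8,beta=15)
    b=a.copy();q=np.linspace(0,2*np.pi,60)
    for x,y,z,r,col in circs:
        P=np.array([(proj(n,(x+r*np.cos(t),y+r*np.sin(t),z))-[u0,v0]+.5)*f for t in q])
        cv2.polylines(b,[np.int32(P)],True,col,1)
    for p in pts:
        P=np.array([(proj(n,X)-[u0,v0]+.5)*f for X in p]);cv2.polylines(b,[np.int32(P)],True,(255,0,255),1)
    cv2.imwrite("pics/"+out,np.hstack([a,b]))
E
python3 - <<'E'
from h import *
s,p,R=st();x,y,z=p;z0=z-.0405
Y=(0,255,255);C=[(x,y,z0+h,r,Y) for h,r in((0,.013),(.03,.0175),(.03,.013),(.062,.0175),(.062,.0145),(.084,.0175))]
bc=np.array([.5828,.033]);a=np.radians(-13)
C.append((*bc,.04,.014,(0,255,0)))
a=np.radians(13.0);sq=[[bc[0]+.045*(i*np.cos(a)-j*np.sin(a)),bc[1]+.045*(i*np.sin(a)+j*np.cos(a)),.04] for i,j in((1,1),(1,-1),(-1,-1),(-1,1))]
print(p)
overlay("scene",235,165,60,75,7,"l.png",C,[sq]) 
E
```

```text
[0.5851741  0.03322838 0.10255917]
```

View pics/l.png

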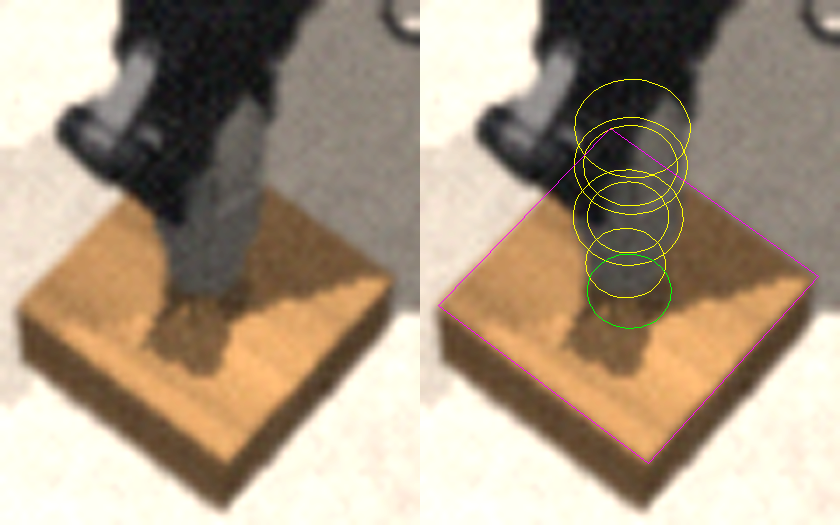

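```bash
python3 - <<'E'
from h import *
np.set_printoptions(precision=4,suppress=True)
T=np.array([(222.9,183.3),(256.7,176.3),(264.2,210.8),(230.4,218.3)])-.5
S=np.array([(267.6,230.9),(237.8,209.2),(262.2,183.7),(291.3,204.7)])-.5
a=np.mean([ray("top",*p,.04) for p in T],0);b=np.mean([ray("scene",*p,.04) for p in S],0);print(a,b)
print(ray("top",147.5,234.1,.096),ray("scene",367.6,240.7,.096))
print(ray("top",330.7,211,.047),ray("scene",223,136.4,.047))
E
```

```text
[0.5835 0.0322 0.04  ] [0.5834 0.0331 0.04  ]
[0.4809 0.252  0.096 ] [0.48   0.2514 0.096 ]
[ 0.5471 -0.1856  0.047 ] [ 0.5462 -0.1872  0.047 ]
```

```bash
python3 -c "
from h import *
go([.5832,.0333,.086],21)";
```

```text
t 6.10 pos [0.5842 0.033  0.1014] yaw 21.00 tilt [ 6.0e-04 -1.0e+00  1.2e-03] w 0.0330 F [ 0.2  0.2 -3.6]
shift cm [-0.06  1.54 -0.08] turn u [-0.01  0.    0.  ]
```

```bash
python3 -m jog '[255,0,1.5,0,0,0,0,255,0,1.5,0,0,0,0,255,0,1.5,0,0,0,0,255,0,1.5,0,0,0,0,255,0,1.5,0,0,0,0]';  python3 - <<'E'
from h import *
go([.5832,.0333,.086],21)
s,p,R=st();x,y,z=p;z0=z-.0405
Y=(0,255,255);C=[(x+.0002,y-.0006,z0+h,r,Y) for h,r in((0,.013),(.03,.0175),(.03,.013),(.062,.0175))]
C.append((.5834,.0327,.04,.014,(0,255,0)))
overlay("scene",240,170,50,50,8,"m.png",C) 
go([.5832,.0333,.086],21)
E
```

```text
clock: 6.72
position: [0.5841, 0.0329, 0.0859]
ee_rot: [0.583, -0.583, 0.4, -0.401]
contact_force: [0.7, -0.6, -3.6]
width: 0.0327
t 6.72 pos [0.5841 0.0329 0.0859] yaw 20.99 tilt [ 3.e-04 -1.e+00  4.e-04] w 0.0327 F [ 0.7 -0.6 -3.6]
shift cm [-0.07 -0.01 -0.07] turn u [-0. -0.  0.]
t 6.83 pos [0.584  0.0329 0.0859] yaw 21.00 tilt [ 3.e-04 -1.e+00  3.e-04] w 0.0329 F [-0.5  1.  -3.8]
shift cm [-0.06 -0.01 -0.06] turn u [-0. -0.  0.]
```

View pics/m.png

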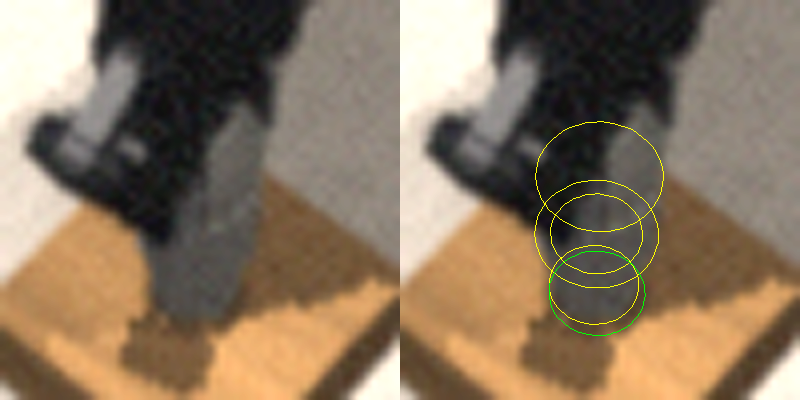

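```bash
python3 -m jog '[255,-0.05,0,-0.06,0,0,0,255,-0.05,0.4,-0.06,0,0,0,255,-0.05,0.8,-0.06,0,0,0,255,-0.05,1.0,-0.06,0,0,0,255,-0.05,1.2,-0.06,0,0,0,255,-0.05,1.2,-0.06,0,0,0]';  python3 -c "
from h import *
go([.5832,.0333,.0505],21)"
```

```text
clock: 7.58
position: [0.583, 0.0332, 0.0735]
ee_rot: [-0.583, 0.583, -0.401, 0.4]
contact_force: [-0.2, 0.9, -3.5]
width: 0.0327
t 7.58 pos [0.583  0.0332 0.0735] yaw 20.99 tilt [-1.e-04 -1.e+00 -4.e-04] w 0.0327 F [-0.2  0.9 -3.5]
shift cm [-0.    2.3   0.02] turn u [ 0. -0. -0.]
```

```bash
python3 -m jog '[255,0,0.6,0,0,0,0,255,0,1.2,0,0,0,0,255,0,1.8,0,0,0,0,255,0,2.0,0,0,0,0,255,0,2.2,0,0,0,0,255,0,2.3,0,0,0,0,255,0,2.35,0,0,0,0,255,0,2.35,0,0,0,0]';  python3 -c "
from h import *
go([.5832,.0333,.0505],21)"
```

```text
clock: 8.57
position: [0.5833, 0.0331, 0.051]
ee_rot: [0.583, -0.583, 0.4, -0.401]
contact_force: [-2.7, -1.0, 4.3]
width: 0.0327
t 8.57 pos [0.5833 0.0331 0.051 ] yaw 21.00 tilt [ 6.e-04 -1.e+00  6.e-04] w 0.0327 F [-2.7 -1.   4.3]
shift cm [-0.02  0.05  0.  ] turn u [-0. -0.  0.]
```

```bash
python3 -m jog '[150,0,0,0,0,0,0,100,0,0,0,0,0,0,0,0,0,0,0,0,0,0,0,0,0,0,0,0,0,0,0,0,0,0,0,0,0,-4,0,0,0,0,0,0,-9,0,0,0,0,0,0,-14,0,0,0,0,0,0,-14,0,0,0,0]';  python3 -c "
from h import *
go([.569,-.247,.18],21)"
```

```text
clock: 9.7
position: [0.5862, 0.0331, 0.195]
ee_rot: [0.585, -0.581, 0.397, -0.404]
contact_force: [-0.1, 0.5, -0.1]
width: 0.0854
t 9.70 pos [0.5862 0.0331 0.195 ] yaw 21.01 tilt [ 0.0042 -0.9999  0.0092] w 0.0854 F [-0.1  0.5 -0.1]
shift cm [ 25.53   1.5  -11.66] turn u [-0.07  0.    0.03]
```

```bash
python3 - <<'E'
from h import *
np.set_printoptions(precision=4,suppress=True)
T=np.array([(311.4,201.75),(370.75,180.1),(384.1,210.1),(324.25,233.5)])
c=np.array([ray("top",*p,.008) for p in T]);print(c)
ang=lambda d:np.degrees(np.arctan2(d[1],d[0]))
print("top long",ang(c[0]-c[1]),ang(c[3]-c[2]),"short",ang(c[3]-c[0]),ang(c[2]-c[1]),c.mean(0))
s=np.array([ray("scene",*p,.008) for p in [(171.4,135.1),(223.5,163.9),(242,140.1)]]);print(s)
print("scene long",ang(s[1]-s[0]),"short",ang(s[2]-s[1]))
for n,A,B,P in(("top",(362,182.6),(376.4,210.7),(330.7,211)),("scene",(198.5,110.7),(180.5,130.7),(223,136.4))):
    a,b,p=[ray(n,*q,.046) for q in(A,B,P)];m=(a+b)/2
    print(n,a,b,p,"yaw",ang(p-m),ang(a-p),ang(b-p))
E
```

```text
[[ 0.5776 -0.144   0.008 ]
 [ 0.6364 -0.3005  0.008 ]
 [ 0.5571 -0.3305  0.008 ]
 [ 0.4956 -0.1748  0.008 ]]
top long 110.61174434136643 111.56289045453308 short -159.42994707797723 -159.30664282025785 [ 0.5667 -0.2374  0.008 ]
[[ 0.6381 -0.2988  0.008 ]
 [ 0.5802 -0.1401  0.008 ]
 [ 0.4975 -0.1731  0.008 ]]
scene long 110.06552139022025 short -158.26334420281802
top [ 0.6203 -0.2669  0.046 ] [ 0.5489 -0.299   0.046 ] [ 0.5472 -0.1858  0.046 ] yaw 111.02266351753501 -47.99761273777308 -89.17634180101165
scene [ 0.5489 -0.2966  0.046 ] [ 0.6227 -0.2681  0.046 ] [ 0.5458 -0.1878  0.046 ] yaw 112.928094569715 -88.3873931142384 -46.22751883703164
```

```bash
python3 -c "
from h import *
go([.5701,-.2474,.15],21.3)";python3 -m jog '[0,12,1.5,-5.5,0,0,0,0,25.55,4,-11.7,0,0,0,0,25.55,4,-11.7,0,0,0,0,25.55,4,-11.7,0,0,0,0,25.55,4,-11.7,0,0,0,0,25.55,4,-11.7,0,0,0,0,25.55,4,-11.7,0,0,0,0,25.55,4,-11.7,0,0,0,0,25.55,4,-11.7,0,0,0]'; python3 - <<'E'
from h import *
go([.5701,-.2474,.15],21.3)
Y=(0,255,255);G=(0,255,0);C=[(.5834,.0327,.01+h,r,Y) for h,r in((.03,.0175),(.062,.0175),(.072,.0175),(.096,.01))]
overlay("scene",235,160,60,65,6,"n.png",C);overlay("top",215,150,60,65,6,"n2.png",C)
crop("scene",150,70,110,100,7,"n3.png")
go([.5701,-.2474,.15],21.3)
E
```

```text
t 9.80 pos [0.583  0.0332 0.1903] yaw 21.00 tilt [ 3.e-04 -1.e+00  5.e-04] w 0.0852 F [-0.2 -0.3 -0.7]
shift cm [ 25.74   4.03 -11.26] turn u [-0.   -0.04  0.  ]
clock: 10.92
position: [0.5656, -0.246, 0.1504]
ee_rot: [0.583, -0.583, 0.4, -0.4]
contact_force: [0.7, 0.5, -0.0]
width: 0.0852
t 10.93 pos [ 0.5656 -0.246   0.1504] yaw 21.09 tilt [ 1.e-04 -1.e+00  2.e-04] w 0.0852 F [ 0.7  0.5 -0. ]
shift cm [0.29 0.04 0.37] turn u [-0.   -0.03  0.  ]
t 11.18 pos [ 0.5656 -0.2469  0.1504] yaw 21.03 tilt [ 4.e-04 -1.e+00  2.e-04] w 0.0855 F [-0.   0.2 -0.2]
shift cm [0.21 0.04 0.4 ] turn u [-0.   -0.03  0.  ]
```

View pics/n.png

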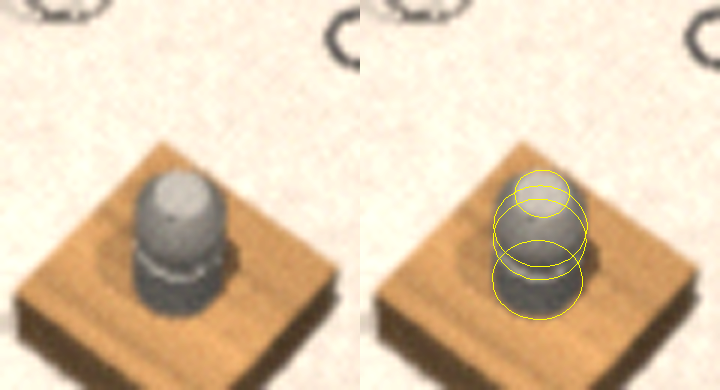

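View pics/n2.png

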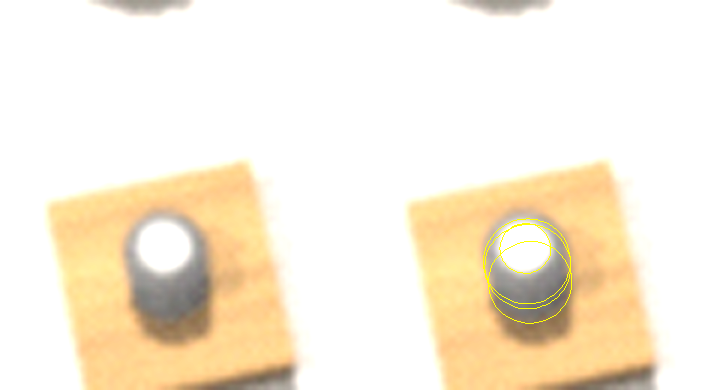

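View pics/n3.png

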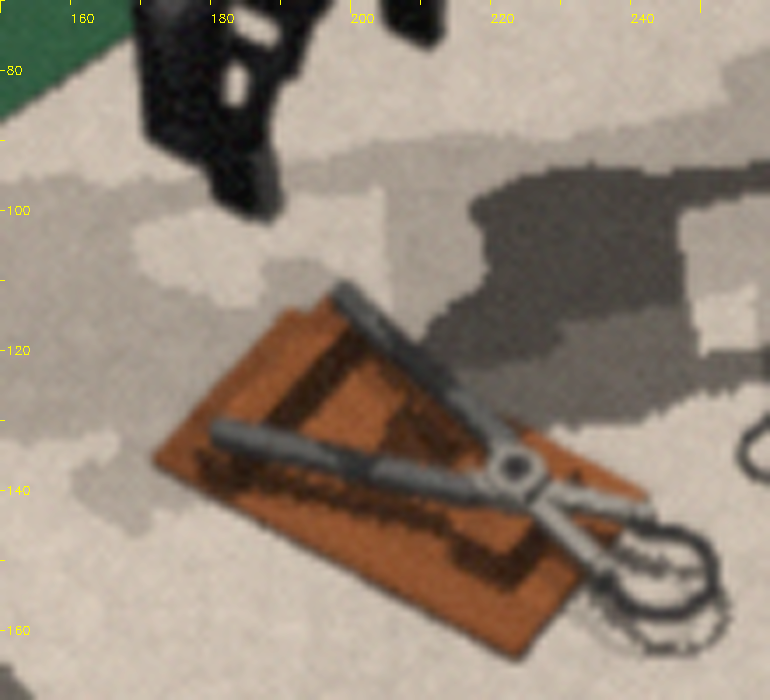

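```bash
python3 -m jog '[0,0.21,2,0.4,0,-0.03,0,0,0.21,5,0.4,0,-0.03,0,0,0.21,8,0.4,0,-0.03,0,0,0.21,8,0.4,0,-0.03,0,0,0.21,8,0.4,0,-0.03,0]'; python3 - <<'E'
from h import *
go([.5701,-.2474,.021],21.3)
crop("scene",150,70,110,100,7,"o.png");crop("top",300,160,100,80,7,"o2.png")
go([.5701,-.2474,.021],21.3)
E
```

```text
clock: 11.8
position: [0.5707, -0.2482, 0.0712]
ee_rot: [0.584, -0.584, 0.399, -0.4]
contact_force: [0.8, -1.1, 0.2]
width: 0.0856
t 11.80 pos [ 0.5707 -0.2482  0.0712] yaw 21.24 tilt [ 0.0014 -1.      0.0011] w 0.0856 F [ 0.8 -1.1  0.2]
shift cm [-0.11  5.02 -0.04] turn u [-0.01 -0.01  0.01]
t 11.90 pos [ 0.571  -0.2485  0.0719] yaw 21.24 tilt [ 0.0026 -1.      0.0019] w 0.0855 F [-0.7  0.3  1.2]
shift cm [-0.15  5.09 -0.06] turn u [-0.01 -0.01  0.02]
```

View pics/o.png

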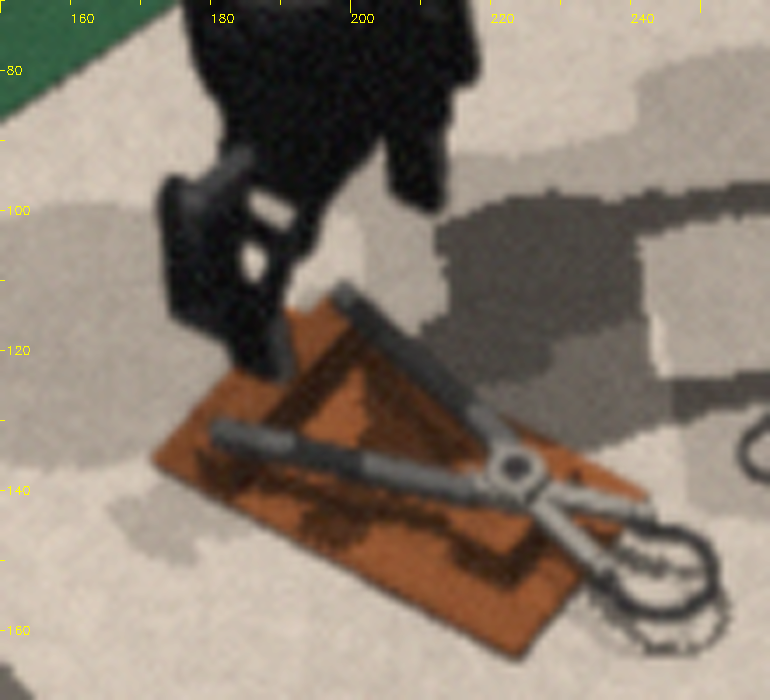

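View pics/o2.png

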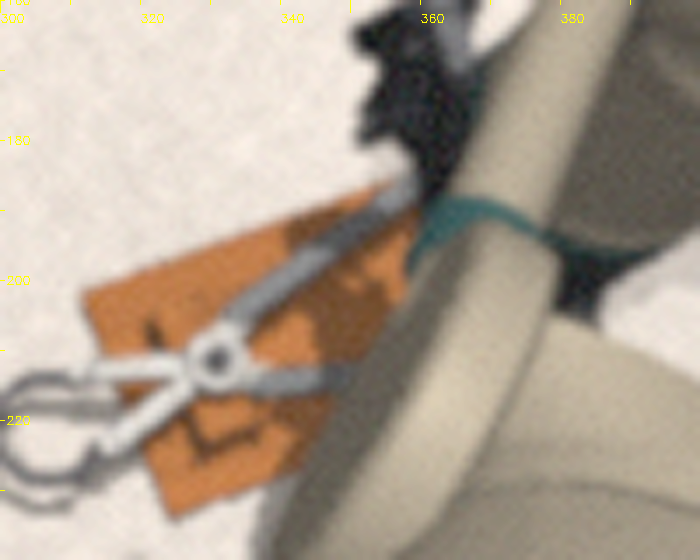

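```bash
python3 -m jog '[0,0,0,0,0,0,0,0,-0.05,2,0,0,0,0,0,-0.05,4,0,0,0,0,0,-0.05,4.95,0,0,0,0,0,-0.05,4.95,0,0,0,0,0,-0.05,4.95,0,0,0,0]'; python3 - <<'E'
from h import *
go([.5701,-.2474,.021],21.3)
crop("scene",150,70,110,100,7,"p.png");crop("top",300,160,100,80,7,"p2.png")
go([.5701,-.2474,.021],21.3)
E
```

```text
clock: 12.65
position: [0.5704, -0.2477, 0.0216]
ee_rot: [0.584, -0.584, 0.399, -0.4]
contact_force: [0.2, -0.4, 0.6]
width: 0.0854
t 12.65 pos [ 0.5704 -0.2477  0.0216] yaw 21.23 tilt [ 0.0014 -1.      0.001 ] w 0.0854 F [ 0.2 -0.4  0.6]
shift cm [-0.04  0.06 -0.02] turn u [-0.01 -0.01  0.01]
t 12.75 pos [ 0.5704 -0.2477  0.0216] yaw 21.23 tilt [ 0.0015 -1.      0.0011] w 0.0855 F [ 0.4 -0.2 -0.9]
shift cm [-0.04  0.06 -0.02] turn u [-0.01 -0.01  0.01]
```

View pics/p.png

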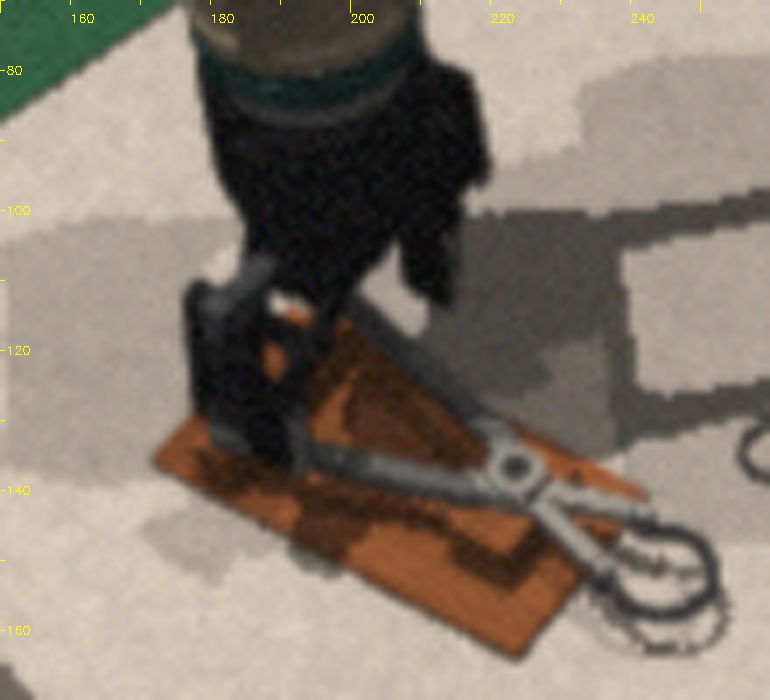

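```bash
python3 -m jog '[80,0,0,0,0,0,0,140,0,0,0,0,0,0,200,0,0,0,0,0,0,255,0,0,0,0,0,0,255,0,0,0,0,0,0,255,0,0,0,0,0,0,255,0,0,0,0,0,0,255,0,0,0,0,0,0]' 70; python3 - <<'E'
from h import *
go([.5701,-.2474,.021],21.3)
crop("scene",150,70,110,100,7,"q.png");crop("top",280,160,100,80,7,"q2.png")
E
```

```text
clock: 13.75
position: [0.5696, -0.2473, 0.0205]
ee_rot: [-0.584, 0.584, -0.399, 0.399]
contact_force: [-0.4, 1.1, -0.4]
width: -0.0004
t 13.75 pos [ 0.5696 -0.2473  0.0205] yaw 21.24 tilt [-2.e-04 -1.e+00 -3.e-04] w -0.0004 F [-0.4  1.1 -0.4]
shift cm [ 0.03 -0.05  0.05] turn u [ 0.   -0.01 -0.  ]
```

View pics/q.png

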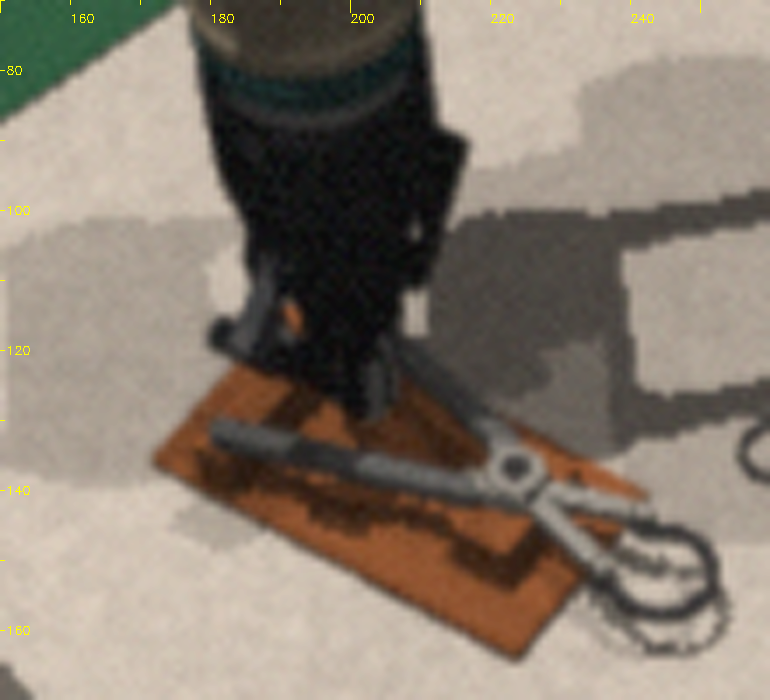

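View pics/q2.png

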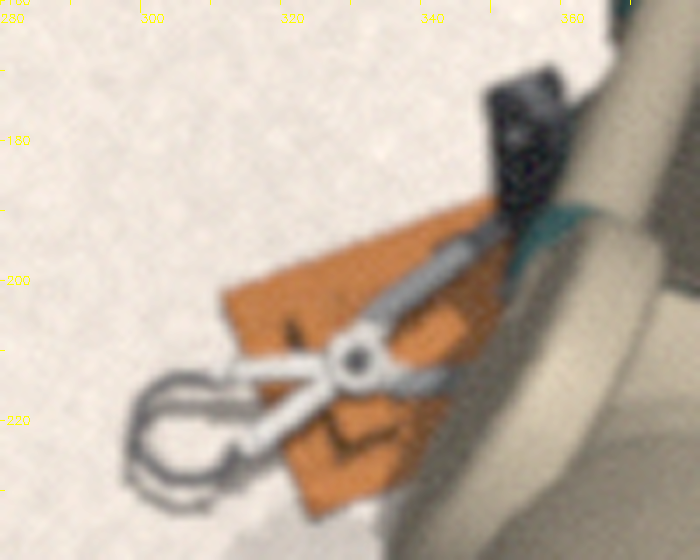

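```bash
python3 - <<'E'
from h import *
s,p,R=st()
z=R[:,2];x=R[:,0]
for h in(0,.013,.02,.03): print(h,"shut tip",proj("scene",p+[0,0,h]).round(1),"open",proj("scene",p+z*.043+[0,0,h]).round(1),proj("scene",p-z*.043+[0,0,h]).round(1), "top open",proj("top",p+z*.043+[0,0,h]).round(1))
# handle predicted outer edge at grip
a=np.radians(111.3);f=np.array([np.cos(a),np.sin(a),0]);l=np.array([-f[1],f[0],0]);g=np.array([.5465,-.1868,.046])-.065*f
for sgn in(1,-1): print("handle outer",proj("scene",g+sgn*.031*l).round(1),proj("top",g+sgn*.031*l).round(1), g+sgn*.031*l)
im=cv2.imread("pics/p.png");c=im[220:500,150:400];cv2.imwrite("pics/p3.png",cv2.resize(c,None,fx=2.5,fy=2.5))
im=cv2.imread("pics/q.png");c=im[220:500,150:400];cv2.imwrite("pics/q3.png",cv2.resize(c,None,fx=2.5,fy=2.5))
E
```

```text
0 shut tip [203.2 132.2] open [193.6 143.4] [212.4 121.5] top open [345.9 188.8]
0.013 shut tip [202.7 129.1] open [193.  140.3] [212.1 118.3] top open [347.1 187.7]
0.02 shut tip [202.4 127.4] open [192.7 138.7] [211.9 116.6] top open [347.7 187.1]
0.03 shut tip [202.1 125. ] open [192.2 136.2] [211.6 114.1] top open [348.6 186.2]
handle outer [208.9 118.3] [360.2 213.6] [ 0.5412289  -0.25862072  0.046     ]
handle outer [195.1 134.3] [350.1 190.8] [ 0.59899376 -0.23609914  0.046     ]
```

View pics/p3.png

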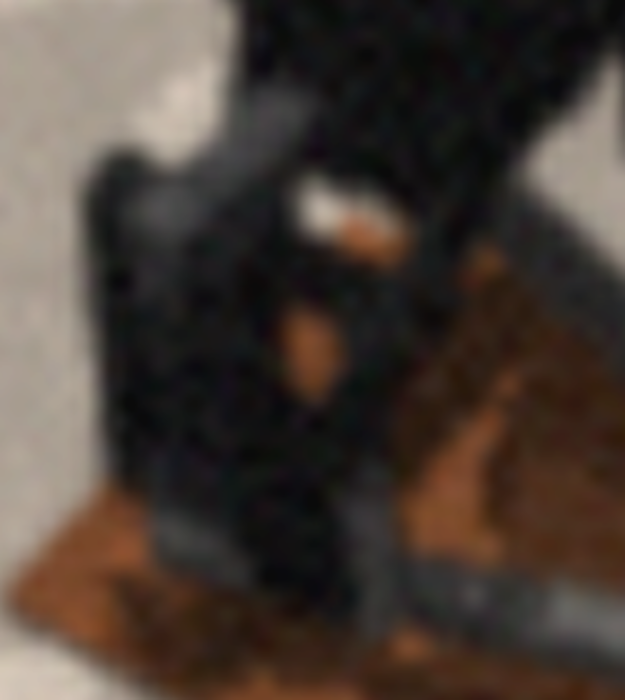

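View pics/q3.png

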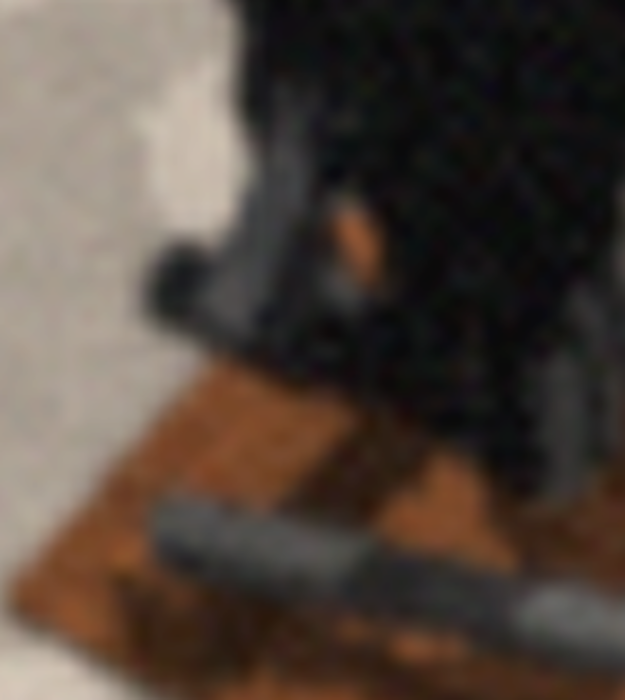

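View pics/p2.png

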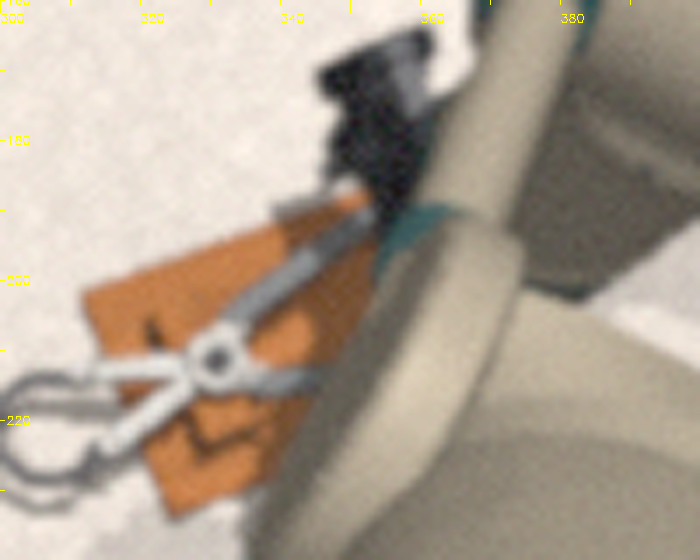

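```bash
python3 - <<'E'
from h import *
s,p,R=st();x=R[:,0];z=R[:,2]
rect=lambda h:[p+[0,0,h]+i*.011*x+j*.0145*z for i,j in((1,1),(1,-1),(-1,-1),(-1,1))]
overlay("scene",175,95,50,60,8,"r.png",[],[rect(0),rect(.013),rect(.026)])
print(p)
E
```

```text
[ 0.5697352  -0.24735064  0.02067885]
```

View pics/r.png

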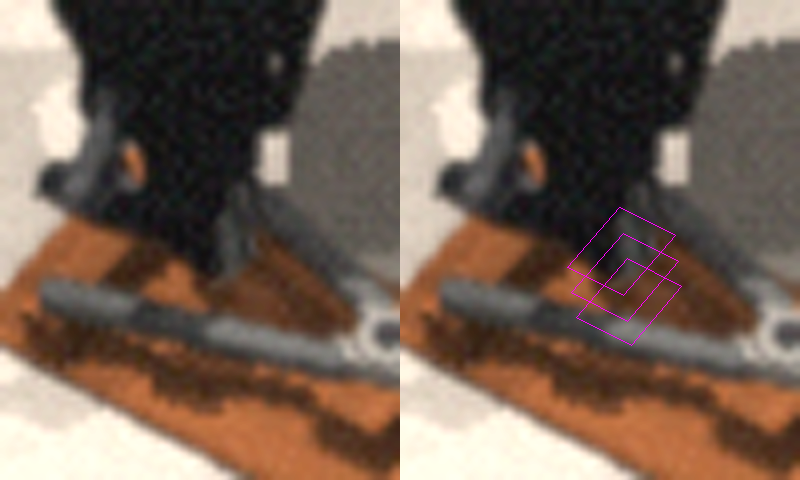

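```bash
python3 - <<'E'
from h import *
p=np.array([.5841,.0329,.0859]);a=np.radians(21);z=np.array([np.cos(a),np.sin(a),0]);x=np.array([np.sin(a),-np.cos(a),0])
for h in(0,.01,.02,.03):
  print(h,[((proj("scene",p+[0,0,h]+j*z+i*.011*x)-[240,170]+.5)*8).round() for i in(1,-1) for j in(.0175,.032)])
E
```

```text
0 [array([133., 244.]), array([106., 283.]), array([201., 281.]), array([173., 320.])]
0.01 [array([134., 226.]), array([106., 265.]), array([202., 264.]), array([174., 303.])]
0.02 [array([134., 208.]), array([106., 248.]), array([203., 246.]), array([175., 285.])]
0.03 [array([134., 190.]), array([106., 229.]), array([204., 227.]), array([175., 267.])]
```

```bash
python3 -m jog '[255,0,-2,0,0,0,0,255,0,-8,0,0,0,0,255,0,-8,0,0,0,0,255,0,-8,0,0,0,0,255,0,-8,0,0,0,0]'; python3 - <<'E'
from h import *
s,p,R=st();x=R[:,0];z=R[:,2]
rect=lambda h:[p+[0,0,h]+i*.011*x+j*.0145*z for i,j in((1,1),(1,-1),(-1,-1),(-1,1))]
overlay("scene",160,50,60,90,6,"s.png",[],[rect(0),rect(.013),rect(.026)])
print(p,s["width"])
E
```

```text
clock: 14.72
position: [0.5687, -0.2468, 0.0992]
ee_rot: [-0.583, 0.584, -0.4, 0.398]
contact_force: [-1.0, 0.1, -0.8]
width: -0.0002
[ 0.56868134 -0.24675588  0.09924535] -0.00020022254879558017
```

View pics/s.png

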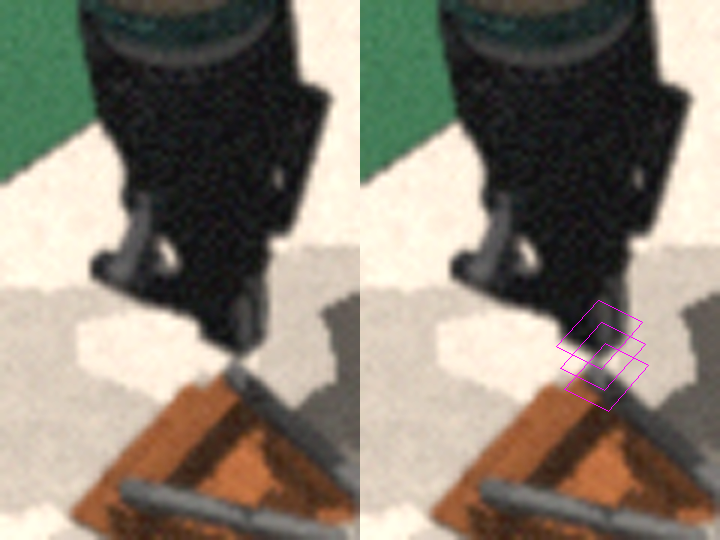

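```bash
python3 -c "
from h import *
go([.5701,-.2474,.02],21.3)"; python3 -m jog '[0,0,0,0,0,0,0,0,0,0,0,0,0,0,0,0,0,0,0,0,0,0,0,0,0,0,0,0,0,0,0,0,0,0,0,0,0,4,0,0,0,0,0,0,7.8,0,0,0,0,0,0,7.8,0,0,0,0,0,0,7.8,0,0,0,0]'; python3 -c "
from h import *
go([.5701,-.2474,-.006],21.3)"
```

```text
t 14.82 pos [ 0.5689 -0.2469  0.0993] yaw 21.24 tilt [-0.0021 -1.     -0.0018] w -0.0001 F [-0.1 -0.   0.1]
shift cm [0.11 7.93 0.11] turn u [ 0.01 -0.01 -0.01]
clock: 15.95
position: [0.5707, -0.2479, 0.0239]
ee_rot: [0.584, -0.584, 0.399, -0.4]
contact_force: [0.2, -1.0, 0.1]
width: 0.0852
t 15.95 pos [ 0.5707 -0.2479  0.0239] yaw 21.24 tilt [ 0.0016 -1.      0.0012] w 0.0852 F [ 0.2 -1.   0.1]
shift cm [-0.07  2.99 -0.04] turn u [-0.01 -0.01  0.01]
```

```bash
python3 -m jog '[0,0,0.5,0,0,0,0,0,0,1,0,0,0,0,0,0,1.5,0,0,0,0,0,0,1.5,0,0,0,0]'; python3 -m jog '[0,0,0.4,0,0,0,0,0,0,0.8,0,0,0,0,0,0,1.2,0,0,0,0,0,0,1.2,0,0,0,0,0,0,1.2,0,0,0,0]';python3 - <<'E'
from h import *
go([.5701,-.2474,-.006],21.3)
overlay("scene",160,85,70,75,5,"u.png",[],[])
E
```

```text
clock: 16.45
position: [0.5694, -0.2471, 0.0073]
ee_rot: [-0.584, 0.584, -0.4, 0.399]
contact_force: [0.7, 0.5, -1.0]
width: 0.0857
clock: 17.08
position: [0.5698, -0.2474, -0.0043]
ee_rot: [-0.584, 0.584, -0.399, 0.399]
contact_force: [-0.1, 0.0, 0.4]
width: 0.0857
t 17.07 pos [ 0.5698 -0.2474 -0.0043] yaw 21.23 tilt [ 1.e-04 -1.e+00  0.e+00] w 0.0857 F [-0.1  0.   0.4]
shift cm [0.01 0.17 0.03] turn u [-0.   -0.01  0.  ]
```

View pics/u.png

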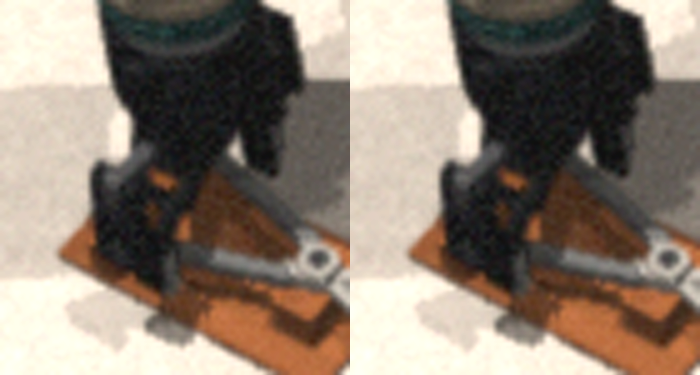

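```bash
python3 -m jog '[60,0,0,0,0,0,0,100,0,0,0,0,0,0,130,0,0,0,0,0,0,160,0,0,0,0,0,0,160,0,0,0,0,0,0]' 70; python3 -c "
from h import *
go([.5701,-.2474,-.006],21.3)"; python3 -m jog '[200,0,0,0,0,0,0,255,0,0,0,0,0,0,255,0,0,0,0,0,0,255,0,0,0,0,0,0,255,0,0,0,0,0,0]' 70; python3 - <<'E'
from h import *
go([.5701,-.2474,-.006],21.3)
crop("scene",150,70,110,100,7,"v.png");crop("top",280,160,100,80,7,"v2.png")
E
```

```text
clock: 17.75
position: [0.5741, -0.2498, 0.0002]
ee_rot: [0.584, -0.583, 0.395, -0.403]
contact_force: [0.4, 0.5, 16.7]
width: 0.0323
t 17.75 pos [ 5.741e-01 -2.498e-01  2.000e-04] yaw 21.26 tilt [ 0.0088 -0.9999  0.0069] w 0.0323 F [ 0.4  0.5 16.7]
shift cm [-0.38  0.62 -0.28] turn u [-0.05 -0.01  0.06]
clock: 18.38
position: [0.5727, -0.2506, 0.0008]
ee_rot: [-0.583, 0.584, -0.396, 0.403]
contact_force: [-3.3, -2.2, 19.8]
width: 0.0231
t 18.38 pos [ 0.5727 -0.2506  0.0008] yaw 21.27 tilt [ 0.0089 -1.      0.0044] w 0.0231 F [-3.3 -2.2 19.8]
shift cm [-0.4   0.67 -0.13] turn u [-0.03 -0.    0.06]
```

View pics/v.png

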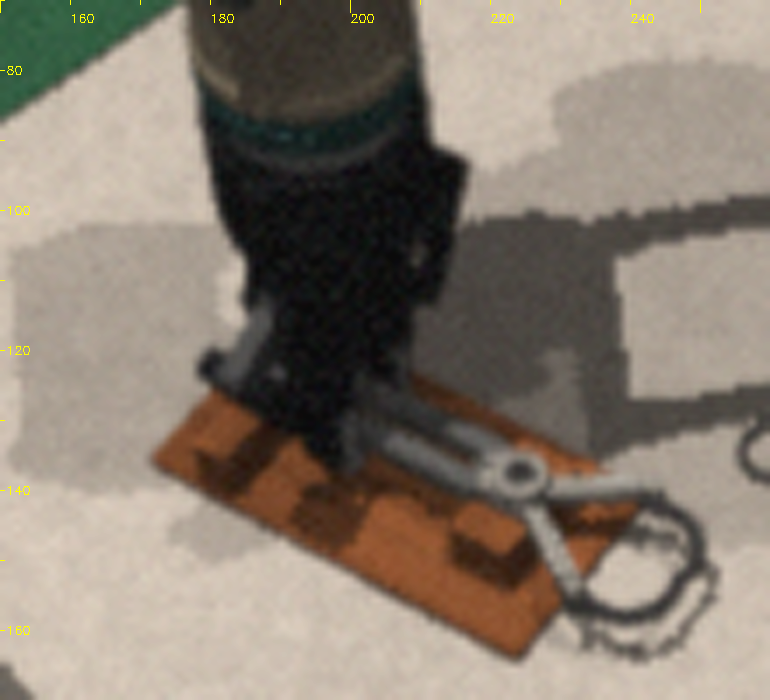

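View pics/v2.png

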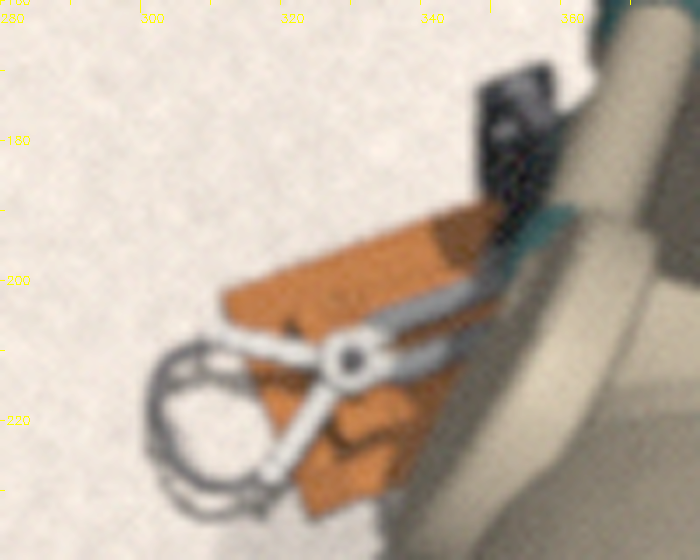

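```bash
python3 -m jog '[255,0,-0.5,0,0,0,0,255,0,-0.8,0,0,0,0,255,0,-1.1,0,0,0,0,255,0,-1.1,0,0,0,0]'; python3 -m jog '[255,0,-1,0,0,0,0,255,0,-2.5,0,0,0,0,255,0,-4,0,0,0,0,255,0,-4,0,0,0,0,255,0,-4,0,0,0,0,255,0,-4,0,0,0,0]' ; python3 - <<'E'
from h import *
go([.5701,-.2474,-.006],21.3)
crop("scene",150,70,110,100,7,"w.png");crop("top",270,160,110,90,7,"w2.png")
E
```

```text
clock: 18.98
position: [0.5696, -0.2471, 0.0063]
ee_rot: [-0.584, 0.584, -0.399, 0.399]
contact_force: [0.3, -1.0, -0.3]
width: 0.023
clock: 19.73
position: [0.5692, -0.2471, 0.0462]
ee_rot: [-0.584, 0.584, -0.4, 0.399]
contact_force: [-0.4, 0.2, -2.2]
width: 0.023
t 19.73 pos [ 0.5692 -0.2471  0.0462] yaw 21.24 tilt [-9.e-04 -1.e+00 -8.e-04] w 0.0230 F [-0.4  0.2 -2.2]
shift cm [0.07 5.22 0.07] turn u [ 0.01 -0.01 -0.01]
```

View pics/w.png

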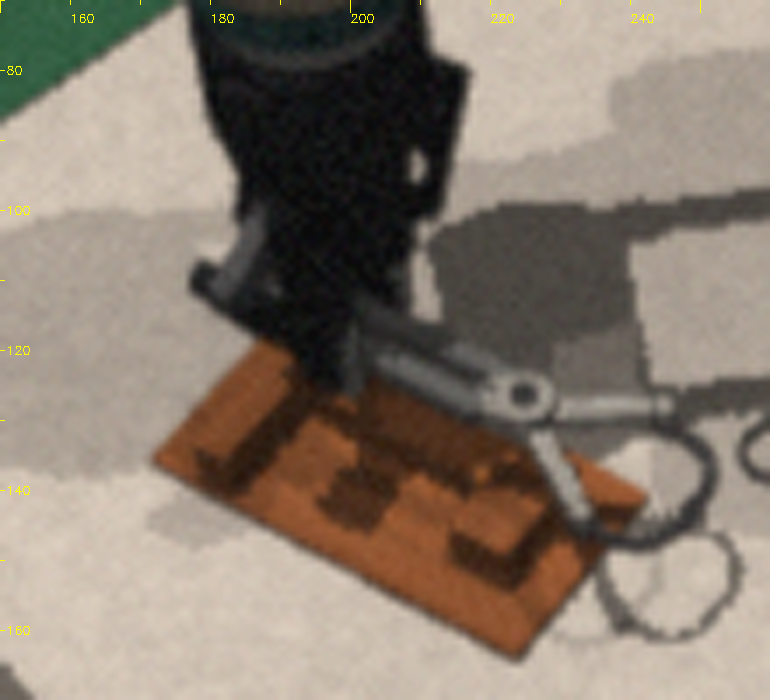

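View pics/w2.png

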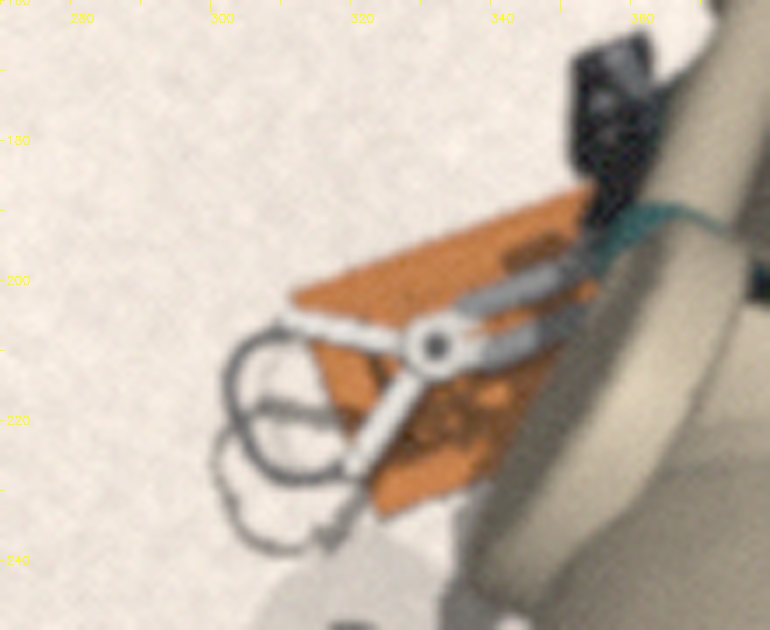

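```bash
python3 - <<'E'
from h import *
np.set_printoptions(precision=4,suppress=True)
pv=tri([("top",331.8,208.9),("scene",224.1,125.6)]);print("pivot",pv, ray("top",331.8,208.9,.092),ray("scene",224.1,125.6,.092))
s,p,R=st();f=-R[:,0];l=R[:,2]*-1
print("f",f,"piv-TCP fwd/left/up",(pv-p)@f,(pv-p)@l,pv[2]-p[2])
rc=pv+.0456*f;rc[2]=p[2]+.0302
print(rc, "move",(np.array([.5835,.033])-rc[:2]))
go(p+np.r_[.5835-rc[0],.033-rc[1],.05],21.24)
for n,a in(("scene","x1.png"),("top","x2.png")):
  u=proj(n,rc).astype(int)-[30,30]
  overlay(n,*u,60,60,6,a,[(rc[0],rc[1],p[2]+.0302,r,(0,255,255)) for r in(.02,.024)])
E
```

```text
pivot [ 0.5442 -0.1796  0.0959] [ 0.5445 -0.1798  0.092 ] [ 0.5429 -0.1828  0.092 ]
f [-0.3622  0.9321  0.0006] piv-TCP fwd/left/up 0.07226607628006683 -0.0009049627349893202 0.04964793026633655
[ 0.5277 -0.1371  0.0764] move [0.0558 0.1701]
t 19.93 pos [ 0.5695 -0.2472  0.0462] yaw 21.23 tilt [-0.0006 -1.     -0.0005] w 0.0229 F [ 0.3 -0.4 -1.2]
shift cm [-13.83  -5.    11.36] turn u [ 0. -0. -0.]
```

View pics/x1.png

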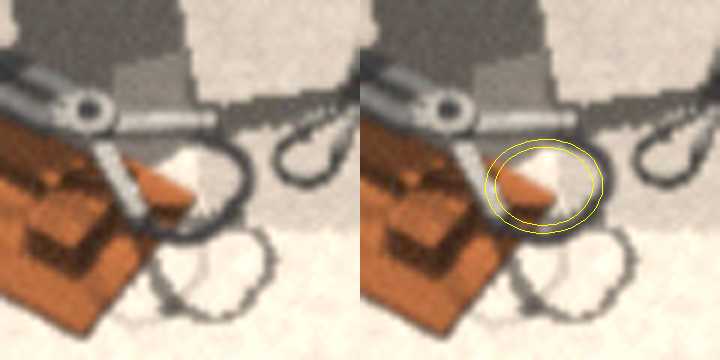

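View pics/x2.png

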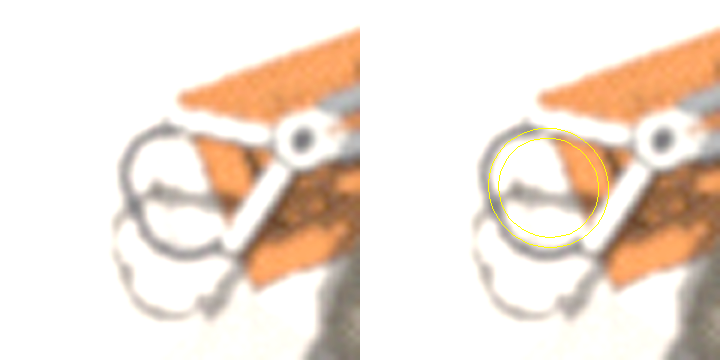

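```bash
python3 -m jog '[255,0,-2.5,0,0,0,0,255,0,-5.5,0,0,0,0,255,-3,-5.5,2.5,0,0,0,255,-6,-5.5,5,0,0,0,255,-9,-5.5,7.5,0,0,0,255,-12,-5.5,10,0,0,0,255,-13.8,-5.5,11.4,0,0,0,255,-13.8,-5.5,11.4,0,0,0,255,-13.8,-5.5,11.4,0,0,0,255,-13.8,-5.5,11.4,0,0,0]' ; python3 - <<'E'
from h import *
s,p,R=st();print(p,R[2],s["width"],s["contact_force"])
crop("scene",210,110,110,100,7,"y1.png");crop("top",200,130,110,90,7,"y2.png")
print(st()[1])
E
```

```text
clock: 21.28
position: [0.6257, -0.0787, 0.1016]
ee_rot: [-0.583, 0.584, -0.4, 0.4]
contact_force: [0.4, -0.7, -2.1]
width: 0.023
[ 0.62570655 -0.07870674  0.10163907] [ 4.57079468e-04 -9.99999789e-01 -4.61111004e-04] 0.022982089267093934 [ 0.40211609 -0.68671137 -2.09102209]
[ 0.62575638 -0.0785015   0.10169439]
```

View pics/y1.png

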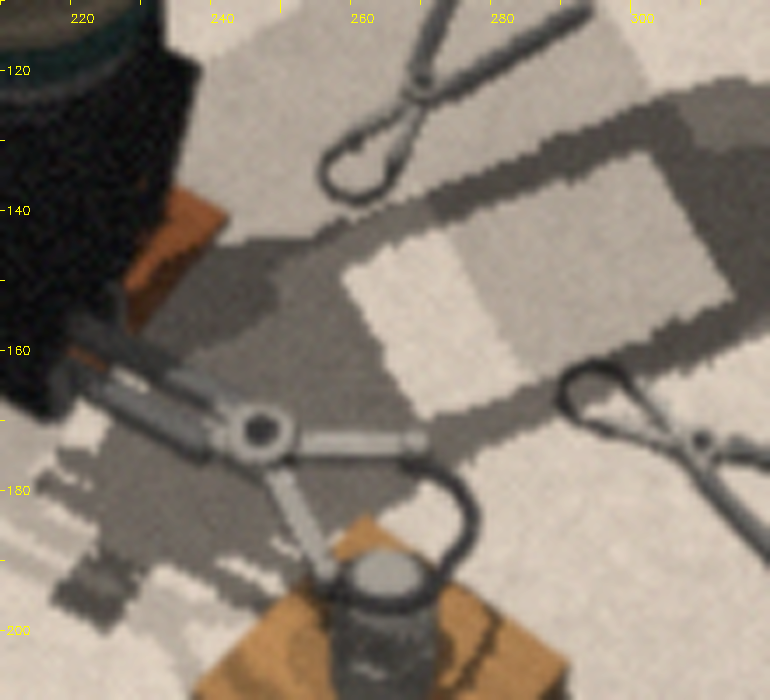

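View pics/y2.png

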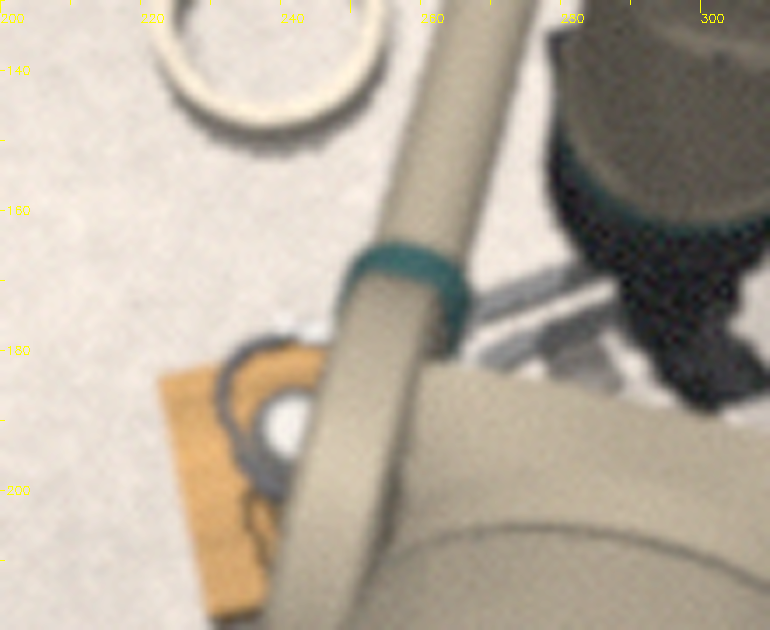

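```bash
python3 - <<'E'
from h import *
np.set_printoptions(precision=4,suppress=True)
def T(t,s): 
    X=tri([("top",270+t[0]/7-.5,160+t[1]/7-.5),("scene",150+s[0]/7-.5,70+s[1]/7-.5)])
    print(X,"res",(proj("top",X)-[270+t[0]/7-.5,160+t[1]/7-.5]).round(2)); return X
P=T((436,346),(522,393));A=T((285,325),(583,515));B=T((352,470),(667,405))
a=np.radians(111.24);f=np.array([np.cos(a),np.sin(a),0]);l=np.array([-f[1],f[0],0])
for X in(A,B): print((X-P)@f,(X-P)@l,X[2]-P[2])
print("rest pivot",tri([("top",330.7,211),("scene",223,136.4)]))
for n in("w","w2"):
    im=cv2.imread(f"pics/{n}.png"); c=im[320:600,430:740] if n=="w" else im[280:520,190:500]
    cv2.imwrite(f"pics/{n}z.png",cv2.resize(c,None,fx=2.5,fy=2.5,interpolation=cv2.INTER_CUBIC))
E
```

```text
[ 0.5442 -0.1796  0.0957] res [ 0.22 -0.2 ]
[ 0.5532 -0.1307  0.0844] res [ 0.31 -0.27]
[ 0.5029 -0.1513  0.0868] res [ 0.07 -0.06]
0.04227143482650066 -0.026116185476910185 -0.011264968433033942
0.041405010593220555 0.028276256439229618 -0.008850816195101238
rest pivot [ 0.5469 -0.1855  0.0492]
```

View pics/wz.png

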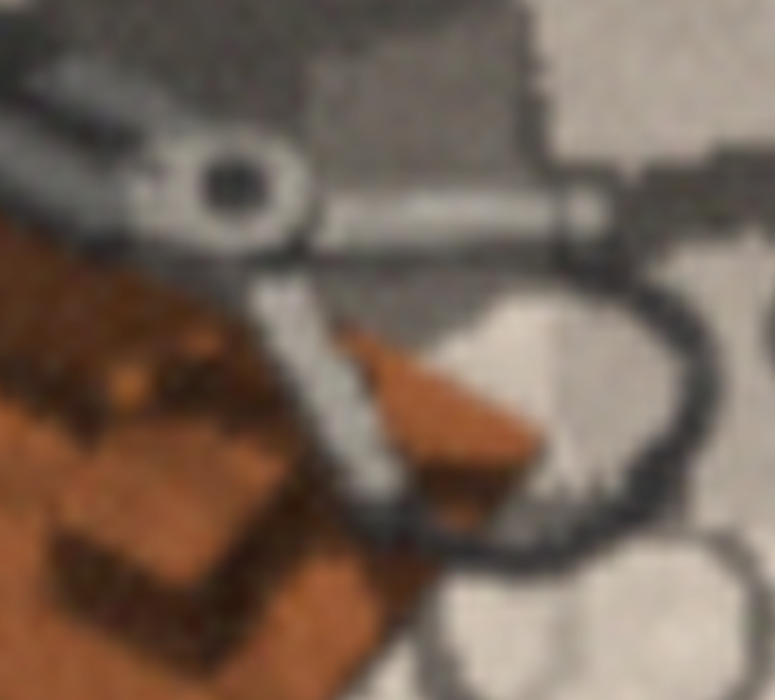

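View pics/w2z.png

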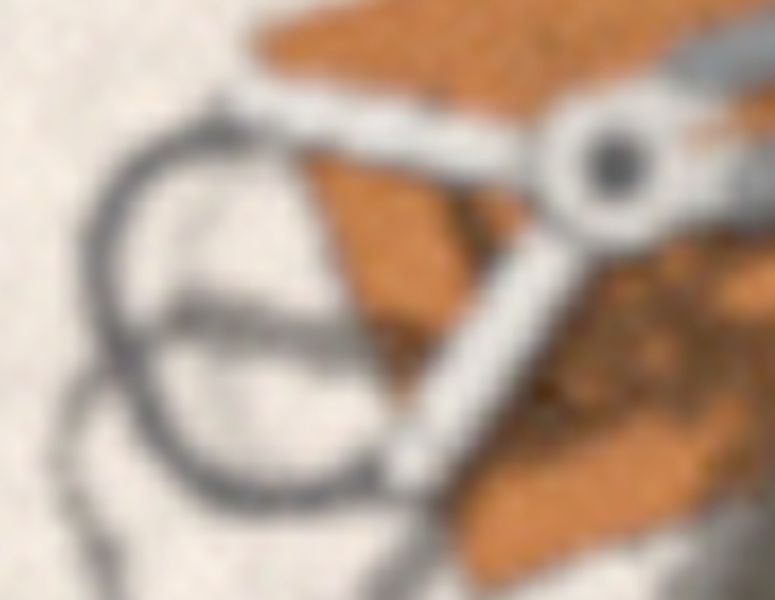

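```bash
python3 - <<'E'
from h import *
np.set_printoptions(precision=4,suppress=True)
for n,b in(("c",(20,310,340,540)),("d",(430,250,740,530))):
    im=cv2.imread(f"pics/{n}.png"); c=im[b[1]:b[3],b[0]:b[2]]
    cv2.imwrite(f"pics/{n}z.png",cv2.resize(c,None,fx=2.5,fy=2.5,interpolation=cv2.INTER_CUBIC))
E
```

View pics/cz.png

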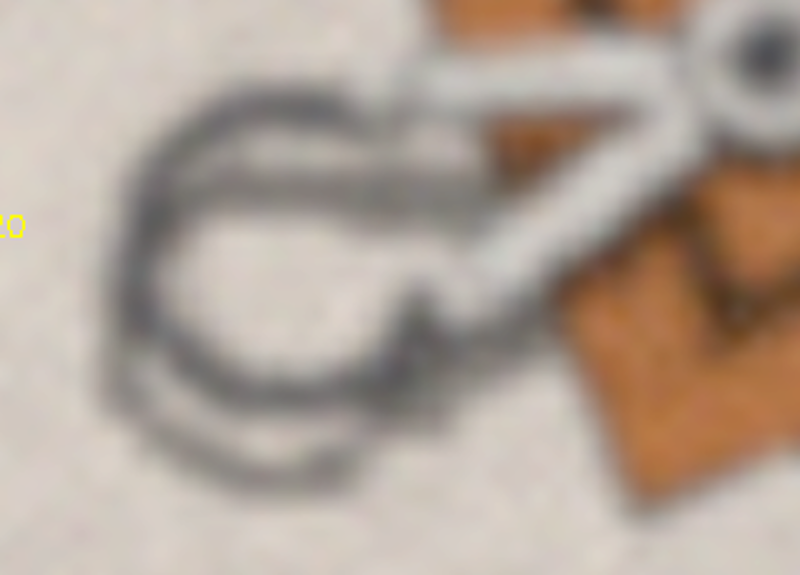

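View pics/dz.png

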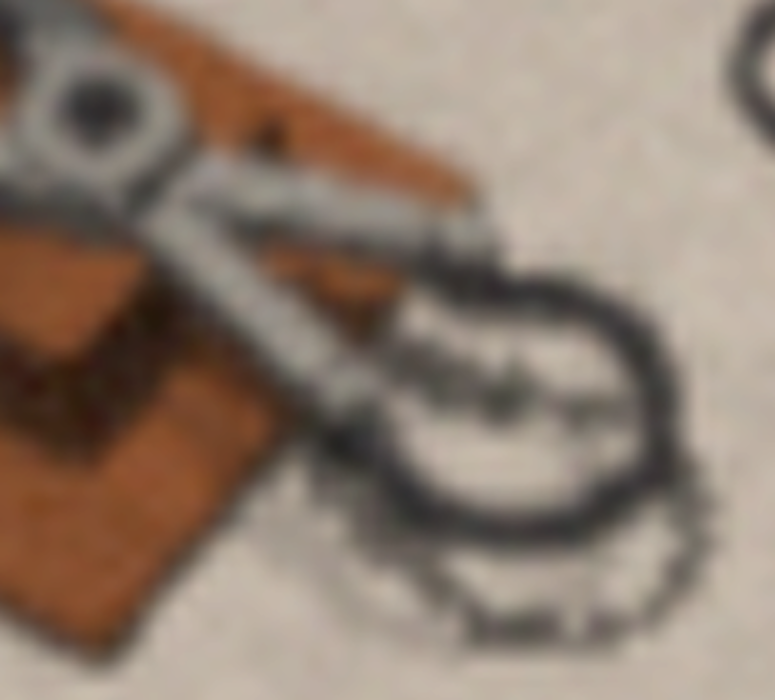

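```bash
python3 - <<'E'
from h import *
np.set_printoptions(precision=4,suppress=True)
def T(t,s): 
    a=(290+(20+t[0]/2.5)/8-.5,170+(310+t[1]/2.5)/8-.5);b=(165+(430+s[0]/2.5)/8-.5,100+(250+s[1]/2.5)/8-.5)
    X=tri([("top",*a),("scene",*b)]);print(X,(proj("top",X)-a).round(2));return X
P=T((768,55),(100,110));A=T((375,95),(348,398));B=T((440,300),(482,235))
a=np.radians(111.3);f=np.array([np.cos(a),np.sin(a),0]);l=np.array([-f[1],f[0],0])
for X in(A,B): print((X-P)@f,(X-P)@l,X[2]-P[2])
def T(t,s): 
    a=(270+(190+t[0]/2.5)/7-.5,160+(280+t[1]/2.5)/7-.5);b=(150+(430+s[0]/2.5)/7-.5,70+(320+s[1]/2.5)/7-.5)
    X=tri([("top",*a),("scene",*b)]);print(X,(proj("top",X)-a).round(2));return X
P=T((615,163),(235,185));A=T((225,97),(385,500));B=T((400,480),(600,212))
for X in(A,B): print((X-P)@f,(X-P)@l,X[2]-P[2])
E
```

```text
[ 0.5467 -0.1845  0.0506] [ 0.11 -0.1 ]
[ 0.543  -0.1373  0.0381] [-0.06  0.05]
[ 0.5167 -0.1441  0.0437] [ 0.02 -0.02]
0.0453346422173404 -0.013729542942365463 -0.012530431805258938
0.04852409769754773 0.013272532845475155 -0.006888014916822657
[ 0.5441 -0.1792  0.0957] [ 0.06 -0.05]
[ 0.5549 -0.1286  0.0854] [ 0.15 -0.13]
[ 0.5021 -0.1505  0.0871] [ 0.06 -0.05]
0.0433133356683627 -0.028385584980595135 -0.0102670416238453
0.04202494267473725 0.028714990073403324 -0.008519415225320376
```

```bash
python3 - <<'E'
from h import *
np.set_printoptions(precision=1,suppress=True)
a=np.radians(111.3);f=np.array([np.cos(a),np.sin(a),0]);l=np.array([-f[1],f[0],0])
rc=np.array([.5275,-.1369,.0766])
def go2(n,pts,o,b,k):
    q=np.array([ray(n,o[0]+(b[0]+x/2.5)/7-.5,o[1]+(b[1]+y/2.5)/7-.5,.0766+k) for x,y in pts])-rc
    q=np.c_[q@f,q@l]*1e3
    print(n,np.c_[q,np.hypot(*q.T)])
    x,y=q.T;c=np.linalg.lstsq(np.c_[2*x,2*y,np.ones(len(x))],x*x+y*y,rcond=None)[0];print("circ",c[:2],np.sqrt(c[2]+c[0]**2+c[1]**2))
go2("top",[(215,133),(150,170),(110,230),(103,270),(110,315),(140,385),(180,450),(230,490),(290,497),(360,475)],(270,160),(190,280),0)
go2("scene",[(590,265),(650,300),(690,350),(700,390),(680,440),(640,500),(580,545),(510,555),(450,540),(415,520)],(150,70),(430,320),0)
E
```

```text
top [[ -0.2 -25.3  25.3]
 [ 10.1 -23.7  25.7]
 [ 18.4 -17.9  25.7]
 [ 21.4 -13.1  25.1]
 [ 22.9  -7.   23.9]
 [ 22.7   3.4  23. ]
 [ 21.1  13.5  25. ]
 [ 16.8  21.   26.9]
 [  9.5  24.8  26.6]
 [ -0.5  25.4  25.4]]
circ [-1.2  0.3] 26.008432836620717
scene [[ -4.4  26.8  27.2]
 [  6.2  26.   26.7]
 [ 15.7  21.5  26.6]
 [ 20.6  16.2  26.2]
 [ 22.9   7.3  24. ]
 [ 23.7  -4.5  24.1]
 [ 20.7 -15.4  25.9]
 [ 13.4 -22.   25.8]
 [  5.  -24.3  24.8]
 [ -1.  -24.   24. ]]
circ [-0.8  0.9] 25.91431133936529
```

```bash
python3 -c "
from h import *
go([.6258,-.0774,.0468],21.24)"; python3 -m jog '[255,-0.1,0,0.05,0,0,0,255,-0.1,1,0.05,0,0,0,255,-0.1,1.8,0.05,0,0,0,255,-0.1,2.2,0.05,0,0,0,255,-0.1,2.2,0.05,0,0,0,255,-0.1,2.2,0.05,0,0,0]' ; python3 - <<'E'
from h import *
go([.6258,-.0774,.0468],21.24)
s,p,R=st();c=p+[-.0423,.1102,.0302]
C=[(*c[:2],c[2],r,(0,255,255)) for r in(.02,)]+[(.5835,.0328,.106,.01,(0,255,0)),(.5835,.0328,.094,.0175,(0,255,0)),(.5835,.0328,.082,.0175,(0,255,0))]
overlay("scene",235,165,55,60,7,"z1.png",C);overlay("top",220,165,55,50,7,"z2.png",C)
E
```

```text
t 21.68 pos [ 0.626  -0.0776  0.1017] yaw 21.22 tilt [ 1.e-04 -1.e+00 -0.e+00] w 0.0231 F [ 1.1  0.6 -2.7]
shift cm [-0.03  5.49 -0.01] turn u [ 0. -0.  0.]
clock: 22.42
position: [0.6263, -0.0764, 0.0798]
ee_rot: [0.584, -0.584, 0.399, -0.399]
contact_force: [-0.1, -0.8, -1.6]
width: 0.0231
t 22.43 pos [ 0.6263 -0.0764  0.0798] yaw 21.24 tilt [ 3.e-04 -1.e+00  2.e-04] w 0.0231 F [-0.1 -0.8 -1.6]
shift cm [ 0.08  3.3  -0.08] turn u [-0. -0.  0.]
```

View pics/z1.png

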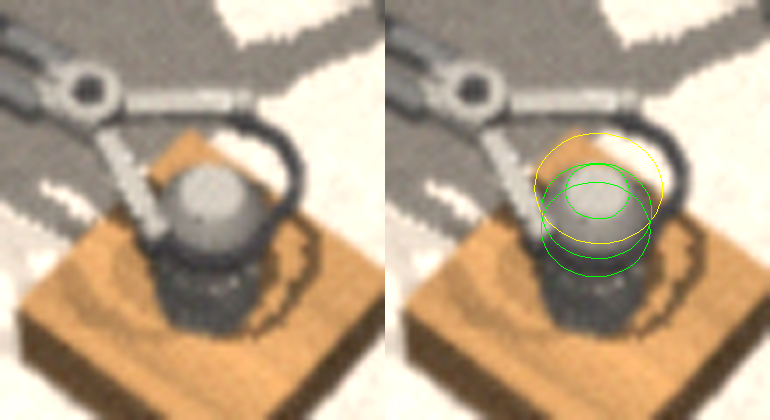

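View pics/z2.png

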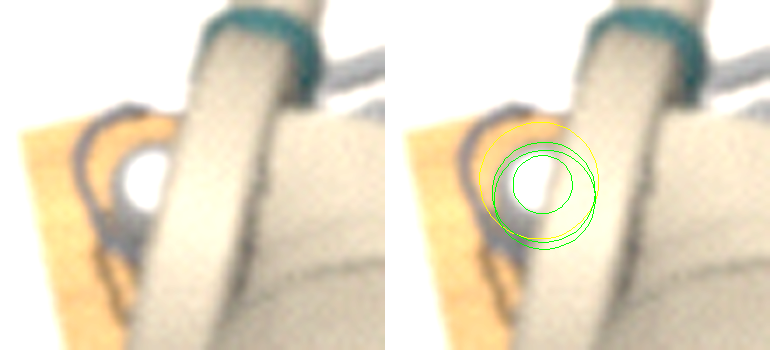

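```bash
python3 -m jog '[255,0.06,0.2,-0.05,0,0,0,255,0.06,0.6,-0.05,0,0,0,255,0.06,1.0,-0.05,0,0,0,255,0.06,1.3,-0.05,0,0,0,255,0.06,1.5,-0.05,0,0,0,255,0.06,1.5,-0.05,0,0,0]' ; python3 - <<'E'
from h import *
go([.6258,-.0772,.0468],21.24)
s,p,R=st();c=p+[-.0423,.1102,.0302]
C=[(*c[:2],c[2],r,(0,255,255)) for r in(.02,)]+[(.5835,.0328,.106,.01,(0,255,0)),(.5835,.0328,.094,.0175,(0,255,0)),(.5835,.0328,.082,.0175,(0,255,0))]
overlay("scene",235,165,55,60,7,"za1.png",C);overlay("top",220,165,55,50,7,"za2.png",C)
E
```

```text
clock: 23.38
position: [0.6257, -0.077, 0.0644]
ee_rot: [-0.583, 0.584, -0.399, 0.399]
contact_force: [0.4, 0.3, -2.5]
width: 0.023
t 23.38 pos [ 0.6257 -0.077   0.0644] yaw 21.24 tilt [-1.e-04 -1.e+00 -4.e-04] w 0.0230 F [ 0.4  0.3 -2.5]
shift cm [ 0.02  1.76 -0.  ] turn u [ 0. -0. -0.]
```

View pics/za1.png

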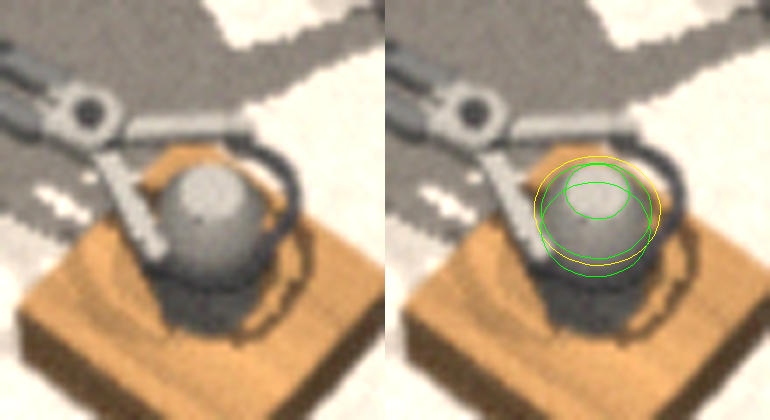

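View pics/za2.png

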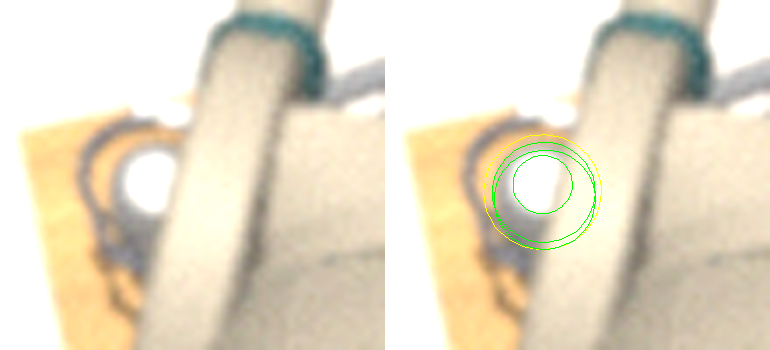

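```bash
python3 -m jog '[255,0.01,0.4,0,0,0,0,255,0.01,0.8,0,0,0,0,255,0.01,1.1,0,0,0,0,255,0.01,1.1,0,0,0,0]' ; python3 -m jog '[255,0,0.2,0,0,0,0,255,0,0.4,0,0,0,0,255,0,0.65,0,0,0,0,255,0,0.65,0,0,0,0,255,0,0.65,0,0,0,0,255,0,0.65,0,0,0,0]' ; python3 - <<'E'
from h import *
go([.6258,-.0772,.0468],21.24)
s,p,R=st();c=p+[-.0423,.1102,.0302]
C=[(*c[:2],c[2],r,(0,255,255)) for r in(.02,)]+[(.5835,.0328,.106,.01,(0,255,0)),(.5835,.0328,.082,.0175,(0,255,0)),(.5835,.0328,.072,.0175,(0,255,0))]
overlay("scene",235,165,55,60,7,"zb1.png",C);overlay("top",220,165,55,50,7,"zb2.png",C)
E
```

```text
clock: 24.08
position: [0.6256, -0.0771, 0.0532]
ee_rot: [-0.583, 0.584, -0.4, 0.399]
contact_force: [-0.3, -0.3, -2.6]
width: 0.0231
clock: 24.82
position: [0.626, -0.0772, 0.0473]
ee_rot: [0.584, -0.584, 0.399, -0.399]
contact_force: [0.5, 1.3, -2.2]
width: 0.0232
t 24.82 pos [ 0.626  -0.0772  0.0473] yaw 21.23 tilt [ 2.e-04 -1.e+00  2.e-04] w 0.0232 F [ 0.5  1.3 -2.2]
shift cm [-0.    0.05 -0.02] turn u [-0. -0.  0.]
```

View pics/zb1.png

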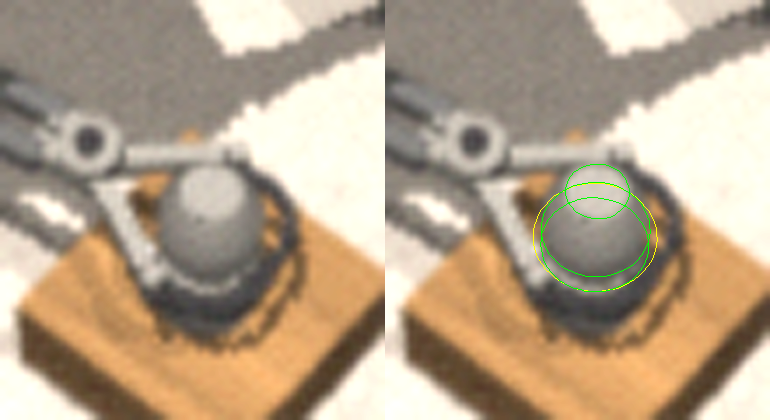

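View pics/zb2.png

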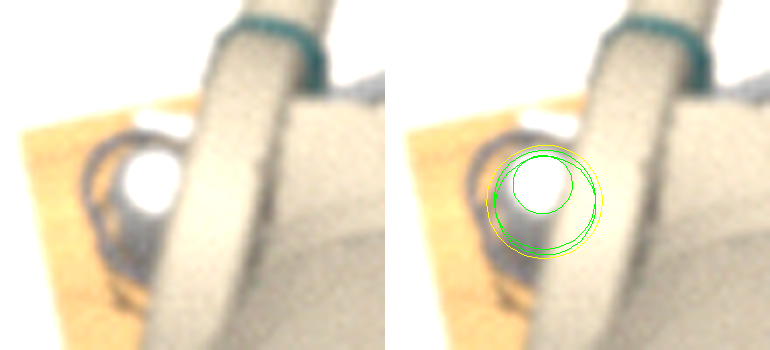

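```bash
python3 - <<'E'
from h import *
T0=np.array([.5694,-.2472,.0462]);s,p,R=st();print(p,s["contact_force"],s["width"])
for k,X in dict(P=[.5441,-.1792,.0957],A=[.5549,-.1286,.0854],B=[.5021,-.1505,.0871]).items():
    print(k,((proj("scene",np.array(X)-T0+p)-[235,165]+.5)*7).round(1))
E
```

```text
[ 0.62593455 -0.07713016  0.04725442] [-0.68867931  0.29264584 -1.17386454] 0.022783733087464487
P [ 89.6 143.3]
A [157.8 287.3]
B [246.8 151.3]
```

```bash
python3 - <<'E'
from h import *
im=cv2.imread("pics/zb1.png")[80:400,50:340];cv2.imwrite("pics/zc.png",cv2.resize(im,None,fx=2.2,fy=1.85,interpolation=cv2.INTER_CUBIC))
E
```

```text
(no output)
```

View pics/zc.png

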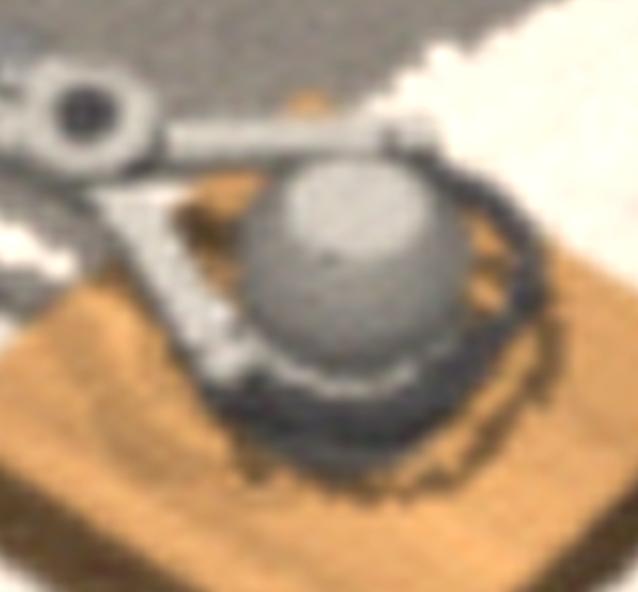

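```bash
python3 -m jog '[255,0,0,0,0,0,0,255,0,0,0,0,0,0]'; python3 -c "
from h import *
go([.6258,-.0772,.0468],21.24); print(sign_off())"
```

```text
clock: 25.32
position: [0.6259, -0.0771, 0.0472]
ee_rot: [-0.584, 0.584, -0.399, 0.399]
contact_force: [0.2, 0.3, -1.3]
width: 0.0231
t 25.32 pos [ 0.6259 -0.0771  0.0472] yaw 21.24 tilt [ 1.e-04 -1.e+00  0.e+00] w 0.0231 F [ 0.2  0.3 -1.3]
shift cm [ 0.    0.04 -0.01] turn u [-0. -0.  0.]
the job is handed in; nothing more can be done
None
```

I stood the axle in the bore and let go of it. I then squeezed the pliers to their stop, lowered the spread ring over the axle to the groove, and handed in at about 25 s, still holding it there.

**Last checks:**
- **Axle:** contact was felt when the shoulder reached the block. Both pictures then show the axle standing home, within about 1 mm of where I expected it.
- **Ring height:** about 77.4 mm, against the groove's 77 mm. This comes from how far the arm lifted the pliers off the rest.
- **Ring position:** centred to about 1 mm by camera, and level within what the pictures can resolve. At the end the arm hides part of the top view, so the scene camera did most of that last check.
- **Contact:** the arm felt no side force, and vertically no more than about the pliers' weight, so the ring was not resting on anything.

**What failed or disagreed:**
- **First squeeze missed:** the fingers closed above the handles. They ended about 27 mm above the stated TCP when shut and about 40 mm when open. I regrasped lower, and during that squeeze the pliers were pressed on their rest with about 20 N.
- **Width readings were low:** 33 mm on the 35 mm axle, and 23 mm on handles that should measure 28 mm at the stop. I judged the squeeze complete from the pictures.

The ink tin, tape roll and cup were not touched.

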